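# Fit the cover on an instrument case held on a sloped repair stand

## Task

The open grey instrument case on the sloped stand has been repaired: pick up its blue cover by the black handle and lay it square on the case so that it sits flush on the rim all round, then let go. Hold the cover parallel to the sloping rim and lower it right onto the case instead of dropping it, and leave the smaller white cover and the other things on the bench where they are.

Things in the scene. Friction and masses are not known exactly. Their poses are not given: they have to be found in the camera images.
- cover_grip (a point): Centre of the black handle bar on the loose blue cover. Cover's axes: x across the bar (14 mm), y along it (90 mm; 66 mm clear between its two end posts), z up out of the plate. Bar 12 mm high, its centre 36 mm above the plate's upper face. Plate 110 (x) x 150 (y) x 5 mm; about 300 g. It starts level on the bench, handle up, bar centre 49 mm above the bench, left or right of the stand.
- cover_under (a point): Centre of the underside of the blue cover's plate, 41 mm straight below the bar's centre; the cover's axes. Four black round-ended bosses stand 8 mm out below, at x +-41.5, y +-61.5 mm, 13 mm across: they go inside the case's corners with 2 mm play each side.
- case_rim (a point): Centre of the rim plane of the grey open case, fixed on its stand, tilted 30 degrees to face up and towards the robot. x up the slope (110 mm outside), y level (150 mm), z square out of the mouth. Walls 5 mm, inside 100 x 140 x 40 mm; point 84 mm above the bench. Cover home: cover_under at this point, z axes alike, x and y axes parallel (either way round).
- spare_grip (a point): Centre of the grey handle of the smaller white cover (80 x 120 mm plate, same handle, bar centre 49 mm above the bench). It belongs to something else: leave it.
- spool_mid (a point): Middle of a solder spool with white flanges, 54 mm in diameter, 40 mm high. Leave it.
- jar_mid (a point): Middle of a small amber jar, 44 mm in diameter, 60 mm high. Leave it.
- can_mid (a point): Middle of a blue can with a white cap, 52 mm in diameter, 160 mm high. Leave it.
- meter_mid (a point): Middle of a grey hand multimeter lying flat, 160 x 80 x 34 mm, x along its length. Leave it.
- driver_grip (a point): Handle of a green screwdriver, 170 mm long, lying on the bench between the robot and the stand. Leave it.
Things that resemble listed ones, but are neither listed nor needed, are in the scene too. Leave any turquoise look-alike of the part that bears cover_grip alone.

How it is judged:
By the outcome, as a careful person would: the job done as asked, in the order asked, and still so for the second after the job is handed in, with the robot touching nothing.
It also fails if it takes over 42 s, if anything falls off the work surface, if the arm or the gripper's body presses on something with over 40 N, if the wrist force passes 120 N, or if a joint passes its speed limit or range.

## Robot

A 6-joint arm with a two-finger parallel gripper is mounted at the origin on the work surface. World frame = base frame: x ahead of the robot, y to its left, z up, the work surface at z = 0. Lengths are in mm, angles in rad, forces in N, time in s.
With the tool pointing down it reaches from about 350 to 875 mm from the base axis. Payload 4.2 kg.
Tool frame: the origin (TCP) lies at the very end of the fingers, on their centre line; the grasp point (between the pads) lies 19 mm behind it (arm.grasp_offset is the distance from the TCP to the grasp point, in mm); z points along the fingers, y is the direction in which the jaws open and shut (so a half turn about z gives the same grasp; the last joint's range is limited). The gripper opens to 85 mm and grips with 20 to 120 N. Pads are 22 mm wide; open, the fingers measure 114 mm over their backs; the gripper's body (76 mm by 85 mm) begins 54 mm behind the grasp point. The pads swing forward as they close: fully open they stand 13 mm farther back than shut.
Start: joints at [-0.9, 0.385, 0.008, 0, -1.194, -0.259], TCP at [250.175, -572.723, 231.312] pointing down, gripper open.
Joint ranges: [-3.14, 3.14], [-1.21, 2.06], [-1.07, 1.41], [-3.16, 2.05], [-2.99, -0.16], [-3.1, 3.1]. Speed limits (rad/s): [2.79, 2.79, 3.14, 3.14, 3.14, 3.14].

## Interface

Orientations are given as a unit quaternion [x, y, z, w].
In Python, from bench import arm gives the robot as it stands.
- The arm moves only by the tool arm_command, never from a script. Its argument "commands" is one flat list of numbers, 4 for each row, row after row: the shift along the tool's x, y, z in m, then the turn about the tool's z in degrees. In form: [tx, ty, tz, roll, tx, ty, tz, roll, ...]. A call has exactly 5 rows; each row shifts and turns the pose as measured when the row begins, along the tool's axes as they then stand; what a row does not reach is not made up. A row lasts 1/10 s, in which the tool goes at most 50 mm and 8.59 degrees, less where a joint would pass 70% of its speed; a pose out of reach is approached as far as the arm can. A call with a gripper value outside its range is refused whole. "jaw" is the opening, from 0 (shut) to 1 (fully open), set as the call begins (left out, the last holds). The fingers move at their own pace and stop on an object; the grip force is fixed at half the most. Time passes only in rows, so rows that do not move let the fingers close, or fill a call up. It gives the time, the measured TCP pose, the force and the opening at its end, in the units of the state.
- arm.read_state(): the state, without advancing time (a new reading comes with each control period).
- arm.get_image(name): name is "side" or "top" or "wrist"; returns the picture (400x640x3 uint8, red, green, blue); there is no depth.
- arm.camera_info(name): a dict with "camera_matrix" (3x3 intrinsics, pixels), "world_from_camera" (4x4, takes a point from camera to world coordinates). Camera axes: x right, y down, z forward; pixel columns grow to the right and rows downward; lengths in mm; the calibration is good to about 2 mm. A picture is of the moment at which its call begins: read the wrist's pose just before it. camera_info takes no time and is no camera call; for the wrist camera it gives the pose at the moment of the call.
- arm.job_done(): hands the job in, once; it reports no verdict.
Trained networks look in the newest picture that a camera, given by its name, has taken for a name from the list of things; names that differ only in an ending like _2 or _b are one class to them, and where a whole thing is asked for, a point or a joint stands for the part that bears it (a point fixed in the world has none). Each returns a list of dicts, best first, with "confidence" (0 to 1); they miss things now and then, are a little off and sometimes report something else, mostly with a low value. They report only what shows in the picture. A call takes as long as a camera call. They do not tell look-alikes from the thing itself.
- arm.regions_of(camera, target): "mask" (400x640 bool, what is visible of it).
- arm.place_of(camera, target): "centre" ([x, y, z] in mm, in the coordinates of the camera as it stood for that picture, good to about 4 mm: a listed point, or the origin of a listed thing).
The state is a dict: "clock": time; "joints": joint angles; "joint_vel": joint speeds; "joint_efforts": joint torques, N m; "position": TCP position; "ee_rot": TCP orientation; "contact_force": force on the tool from outside, world axes, zero at the start; "wrist_torque": the same for the moment, N m; "gripper_width": finger opening in mm.
Only numpy, scipy, OpenCV 4.12 (cv2) and the standard library are available. Lean on these libraries where they do the work, as an engineer would, in place of code of your own. Each camera call takes 0.05 s, during which the arm holds its last target.

## Working session

There is one attempt and no reset: what is moved stays moved. The work goes in short steps, Python scripts to look and compute and a tool call to move; the robot and the scene stay as the last step left them, time stands still between calls to the robot, and variables do not carry over. Pictures are saved under pics/ and viewed, and the job is handed in when it is done.

Besides the shell and the picture viewer there is one more tool, called after "Request:" as name(argument=value, ...), one argument or row to a line, values as JSON. arm_command: Moves the arm, as the interface text tells. Its arguments: {"type":"object","properties":{"commands":{"type":"array"},"jaw":{"type":"number"}},"required":["commands"]}

```bash
ls; mkdir -p pics
cat > h.py <<'E'
import numpy as np, cv2, json
from scipy.spatial.transform import Rotation as R
from bench import arm
def save(cam,name):
    im=arm.get_image(cam); cv2.imwrite(f'pics/{name}.png',im[:,:,::-1]); return im
def towld(cam,p,info=None):
    T=np.array((info or arm.camera_info(cam))['world_from_camera']); return (T@np.r_[p,1])[:3]
E
python3 - <<'E'
from h import *
for c in ['top','side','wrist']:
    save(c,c+'0')
    for t in ['cover_grip','cover_under','case_rim','spare_grip','can_mid']:
        print(c,t,[(np.round(towld(c,d['centre'])).tolist(),round(d['confidence'],2)) for d in arm.place_of(c,t)])
s=arm.read_state();print(s)
E
```

```text
pics
top cover_grip [([385.0, -91.0, 52.0], 0.68), ([450.0, -311.0, 53.0], 0.55)]
top cover_under [([454.0, -309.0, 5.0], 0.9), ([242.0, -271.0, 12.0], 0.81), ([381.0, -88.0, 11.0], 0.7)]
top case_rim [([585.0, 5.0, 85.0], 0.74)]
top spare_grip [([472.0, 285.0, 49.0], 0.76)]
top can_mid [([713.0, 286.0, 83.0], 0.97), ([786.0, -118.0, 35.0], 0.2)]
side cover_grip [([450.0, -314.0, 48.0], 0.87), ([241.0, -273.0, 48.0], 0.86), ([387.0, -93.0, 45.0], 0.85)]
side cover_under [([450.0, -312.0, 12.0], 0.96), ([239.0, -276.0, 4.0], 0.74), ([379.0, -92.0, 9.0], 0.71)]
side case_rim [([585.0, 4.0, 84.0], 0.82)]
side spare_grip [([466.0, 284.0, 45.0], 0.56)]
side can_mid [([713.0, 285.0, 79.0], 0.85)]
wrist cover_grip [([240.0, -275.0, 46.0], 0.96)]
wrist cover_under [([241.0, -273.0, 11.0], 0.96), ([452.0, -316.0, 7.0], 0.68)]
wrist case_rim []
wrist spare_grip []
wrist can_mid []
{'clock': 0.9, 'joints': array([-9.00403529e-01,  3.84688733e-01,  7.89038811e-03, -9.02804433e-06,
       -1.19401855e+00, -2.58633557e-01]), 'joint_vel': array([-1.06205651e-03,  2.99662666e-05,  2.72958096e-05,  3.91140219e-04,
       -2.09648133e-03, -6.65848771e-04]), 'joint_efforts': array([ 5.63100730e-04, -3.92073727e+01,  1.88620001e+01,  4.19060692e+00,
       -2.75925322e-04,  3.22268420e-06]), 'position': array([ 250.16785711, -572.71364649,  231.3137729 ]), 'ee_rot': array([-2.04426658e-01,  9.78881883e-01,  1.10737840e-05, -8.54043759e-07]), 'contact_force': array([ 0.09307931, -0.01296419, -0.64307353]), 'wrist_torque': array([-0.00229258, -0.00876454,  0.07962337]), 'gripper_width': 85.42678615488188}
```

View pics/top0.png

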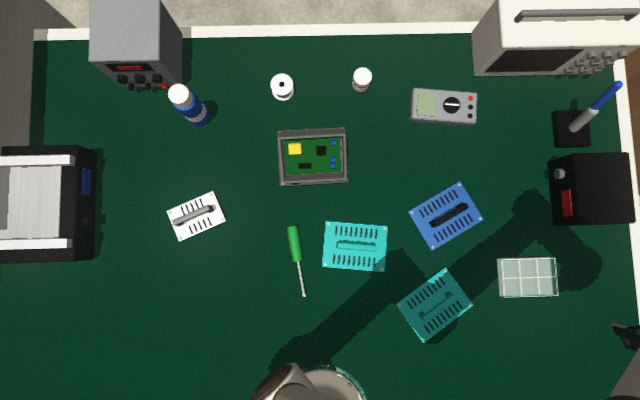

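View pics/side0.png

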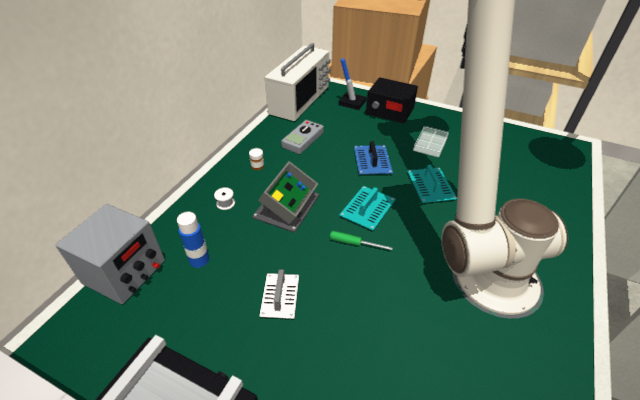

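View pics/wrist0.png

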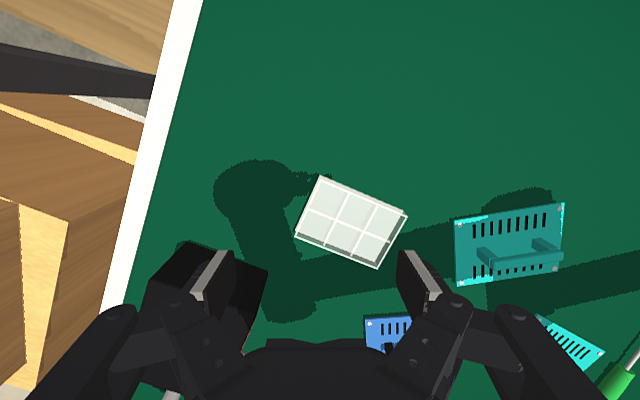

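```bash
python3 - <<'E'
import cv2,numpy as np
a=cv2.imread('pics/top0.png');b=cv2.imread('pics/side0.png')
c=cv2.resize(a[115:200,265:360],None,fx=5,fy=5,interpolation=cv2.INTER_CUBIC)
d=cv2.resize(b[150:235,245:330],None,fx=5,fy=5,interpolation=cv2.INTER_CUBIC)
h=max(c.shape[0],d.shape[0]);
cv2.imwrite('pics/case_t.png',c);cv2.imwrite('pics/case_s.png',d)
e=cv2.resize(a[170:260,395:495],None,fx=6,fy=6,interpolation=cv2.INTER_CUBIC);cv2.imwrite('pics/cov_t.png',e)
E
python3 - <<'E'
from h import *
for c in ['top','side','wrist']:
    i=arm.camera_info(c);print(c,np.round(i['camera_matrix'],1).tolist(),np.round(i['world_from_camera'],3).tolist())
E
```

```text
top [[398.1, 0.0, 321.0], [0.0, 398.1, 198.3], [0.0, 0.0, 1.0]] [[-0.028, -0.995, 0.097, 406.472], [-0.999, 0.026, -0.019, 5.128], [0.017, -0.098, -0.995, 971.111], [0.0, 0.0, 0.0, 1.0]]
side [[404.8, 0.0, 316.9], [0.0, 404.8, 198.3], [0.0, 0.0, 1.0]] [[-0.899, -0.304, 0.315, 147.778], [-0.438, 0.616, -0.655, 745.973], [0.005, -0.726, -0.687, 851.789], [0.0, 0.0, 0.0, 1.0]]
wrist [[278.6, 0.0, 315.6], [0.0, 278.6, 198.1], [0.0, 0.0, 1.0]] [[-0.4, 0.872, 0.282, 178.904], [0.916, 0.381, 0.123, -604.243], [0.0, 0.307, -0.952, 372.357], [0.0, 0.0, 0.0, 1.0]]
```

View pics/case_t.png

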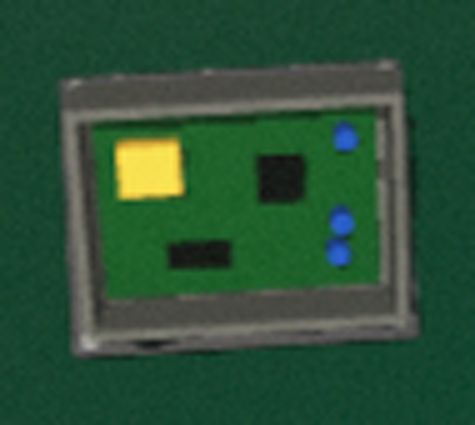

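View pics/case_s.png

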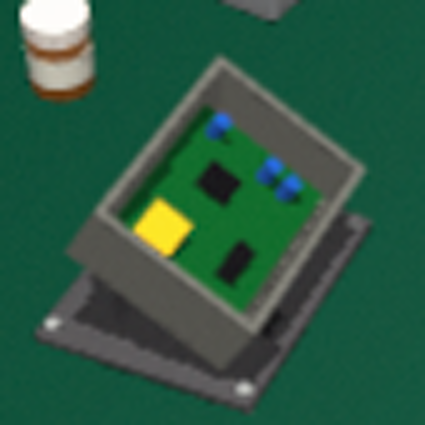

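View pics/cov_t.png

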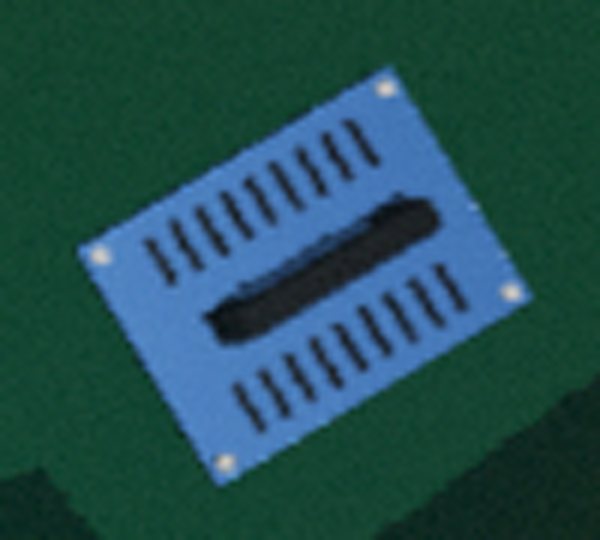

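```bash
cat > fit.py <<'E'
from h import *
from scipy.optimize import least_squares
def proj(info,P):
    T=np.linalg.inv(np.array(info['world_from_camera']));K=np.array(info['camera_matrix'])
    p=P@T[:3,:3].T+T[:3,3]; p=p@K.T; return p[:,:2]/p[:,2:]
def Rrim(psi,t=30): return (R.from_euler('z',psi,degrees=True)*R.from_euler('y',-t,degrees=True)).as_matrix()
C=np.array([[55,75,0],[55,-75,0],[-55,-75,0],[-55,75,0.]])
E
python3 - <<'E'
from fit import *
it,is_=arm.camera_info('top'),arm.camera_info('side')
tp=np.array([[67,117],[405,96],[411,317],[77,339]])/5-.4+[265,115]
sp=np.array([[98,210],[220,57],[367,170],[255,330]])/5-.4+[245,150]
# side: which corner: up-slope-left... order by test
import itertools
def res(v,o,which):
    P=C@Rrim(v[3]).T+v[:3]; r=[]
    if 't' in which:r.append(proj(it,P)-tp)
    if 's' in which:r.append(proj(is_,P)-sp[o])
    return np.concatenate(r).ravel()
for w in ['t','s','ts']:
  best=None
  for k in range(4):
    for s in (1,-1):
      o=np.roll(np.arange(4)[::s],k)
      q=least_squares(res,[585,5,84,2],args=(o,w))
      if best is None or q.cost<best[0].cost: best=(q,o)
  print(w,np.round(best[0].x,1),best[0].cost,best[1],np.round(best[0].fun,1))
# cover corners
cc=np.array([[80,247],[390,67],[532,298],[220,486]])/6-.4+[395,170]
def r2(v):
    M=R.from_euler('z',v[2],degrees=True).as_matrix()
    return (proj(it,(C+[0,0,13])@M.T+[v[0],v[1],0])-cc).ravel()
q=least_squares(r2,[450,-312,30]);print('cover',np.round(q.x,1),q.cost,np.round(q.fun,1))
E
```

```text
t [584.9   4.   79.    1.8] 3.7263213362537337 [0 1 2 3] [-0.5 -1.1 -0.5 -0.6 -0.8  1.2  1.7  0.5]
s [590.9  -9.9  68.3   1.7] 0.13258387860086251 [0 1 2 3] [-0.1  0.   0.3 -0.  -0.3 -0.2  0.1  0.2]
ts [583.8   3.7  82.1   1.9] 4.634809647258896 [0 1 2 3] [-0.5 -0.9 -0.2 -0.5 -0.5  1.5  1.8  0.8 -0.8  0.1 -0.1 -0.5 -0.2 -0.3
 -0.   0.7]
cover [ 451.3 -314.    28.4] 0.3219564978666494 [-0.5  0.2  0.2 -0.4  0.4  0.1 -0.1  0. ]
```

```bash
cat >> h.py <<'E'
def st():
    s=arm.read_state(); M=R.from_quat(s['ee_rot']).as_matrix()
    print('t',round(s['clock'],2),'pos',np.round(s['position'],1),'x',np.round(M[:,0],3),'y',np.round(M[:,1],3),'z',np.round(M[:,2],3),'j',np.round(s['joints'],3),'F',np.round(s['contact_force'],1),'w',round(s['gripper_width'],1)); return s,M
def to(p):
    s,M=st(); print('shift tool mm',np.round(M.T@(np.array(p)-s['position']),1)); return s,M
E
python3 - <<'E'
from h import *
s,M=to([451-0,-314,180])
a=np.radians(28.4);
for sg in(1,-1):
    d=M.T@(sg*np.array([np.cos(a),np.sin(a),0])); print('roll',np.degrees(np.arctan2(-d[0],d[1])))
E
```

```text
t 0.9 pos [ 250.2 -572.7  231.3] x [-0.916 -0.4   -0.   ] y [-0.4    0.916  0.   ] z [-0.  0. -1.] j [-0.9    0.385  0.008 -0.    -1.194 -0.259] F [ 0.1 -0.  -0.6] w 85.4
shift tool mm [-287.6  156.7   51.3]
roll 85.19187638915524
roll -94.80812361084476
```

```bash
cat >> h.py <<'E'
def rows(d,roll,n):
    # d tool-frame mm total shift, roll total deg, n rows
    for k in range(n):
        a=R.from_euler('z',roll*k/n,degrees=True)
        print(np.round(a.inv().apply(np.array(d)/n)/1000,4).tolist(),round(roll/n,2))
E
python3 -c "
from h import *
rows([-287.6,156.7,51.3],85,10)"
```

```text
[-0.0288, 0.0157, 0.0051] 8.5
[-0.0261, 0.0197, 0.0051] 8.5
[-0.0229, 0.0234, 0.0051] 8.5
[-0.0192, 0.0265, 0.0051] 8.5
[-0.0151, 0.0291, 0.0051] 8.5
[-0.0106, 0.031, 0.0051] 8.5
[-0.0059, 0.0322, 0.0051] 8.5
[-0.0011, 0.0327, 0.0051] 8.5
[0.0038, 0.0325, 0.0051] 8.5
[0.0085, 0.0316, 0.0051] 8.5
```

Request:
arm_command(
  commands=[-0.029, 0.016, 0.005, 8.5, -0.026, 0.02, 0.005, 8.5, -0.023, 0.023, 0.005, 8.5, -0.019, 0.027, 0.005, 8.5, -0.015, 0.029, 0.005, 8.5],
  jaw=1,
)

```text
clock: 1.4
position: [352.0, -442.7, 205.8]
ee_rot: [0.171, 0.985, -0.001, 0.001]
contact_force: [0.7, 0.3, 0.2]
gripper_width: 85.3
```

Request:
arm_command(
  commands=[-0.011, 0.031, 0.005, 8.5, -0.006, 0.032, 0.005, 8.5, -0.001, 0.033, 0.005, 8.5, 0.004, 0.033, 0.005, 8.5, 0.009, 0.032, 0.005, 8.5],
)

```text
clock: 1.9
position: [459.0, -308.5, 180.8]
ee_rot: [0.52, 0.854, -0.001, 0.003]
contact_force: [1.3, -0.2, 0.2]
gripper_width: 85.5
```

Run:
```python
from h import *
info=arm.camera_info('wrist')
save('wrist','w1')
to([451,-314,120])
print([(np.round(towld('wrist',d['centre'],info)).tolist(),round(d['confidence'],2)) for d in arm.place_of('wrist','cover_grip')])
```

```text
t 1.95 pos [ 461.3 -305.7  179.9] x [-0.457  0.889 -0.004] y [0.889 0.457 0.002] z [ 0.004 -0.003 -1.   ] j [-2.910e-01  3.050e-01 -2.500e-01  2.000e-03 -1.012e+00 -2.376e+00] F [ 1.1  1.3 -0.9] w 85.3
shift tool mm [ -2.4 -13.1  59.9]
[([458.0, -313.0, 47.0], 0.75), ([241.0, -274.0, 48.0], 0.65)]
```

View pics/w1.png

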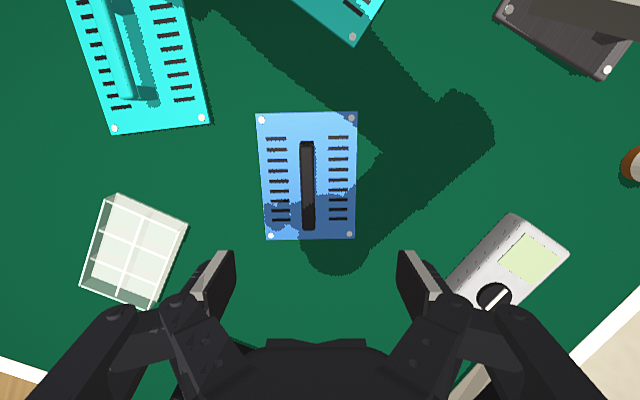

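Request:
arm_command(
  commands=[0, 0, 0, -8.5, 0, 0, 0, -8.5, 0, 0, 0, -8.5, 0, 0, 0, -8.5, 0, 0, 0, -8.5],
)

```text
clock: 2.5
position: [460.1, -307.2, 180.7]
ee_rot: [0.164, 0.986, -0.002, 0.002]
contact_force: [1.0, -0.7, 0.1]
gripper_width: 85.4
```

Request:
arm_command(
  commands=[0, 0, 0, -8.5, 0, 0, 0, -8.5, 0, 0, 0, -8.5, 0, 0, 0, -8.5, 0, 0, 0, -8.5],
)

```text
clock: 3.0
position: [458.6, -309.7, 181.8]
ee_rot: [-0.208, 0.978, -0.003, 0.001]
contact_force: [-0.3, 0.1, -0.4]
gripper_width: 85.6
```

Request:
arm_command(
  commands=[0, 0, 0, -8.5, 0, 0, 0, -8.5, 0, 0, 0, -8.5, 0, 0, 0, -8.5, 0, 0, 0, -8.5],
)

```text
clock: 3.5
position: [457.0, -312.2, 182.9]
ee_rot: [-0.552, 0.834, -0.004, 0.0]
contact_force: [-0.1, -0.2, 0.0]
gripper_width: 85.2
```

Request:
arm_command(
  commands=[0, 0, 0, -8.5, 0, 0, 0, -8.5, 0, 0, 0, -8.5, 0, 0, 0, -8.5, 0, 0, 0, -8.5],
)

```text
clock: 4.0
position: [455.5, -314.7, 184.0]
ee_rot: [0.819, -0.573, 0.004, 0.001]
contact_force: [-0.1, 0.5, 0.6]
gripper_width: 85.3
```

Run:
```python
from h import *
to([451,-314,120])
```

```text
t 4.0 pos [ 455.5 -314.7  184. ] x [ 0.342 -0.94   0.008] y [-0.94  -0.342 -0.003] z [ 0.006 -0.007 -1.   ] j [-0.309  0.3   -0.247  0.005 -1.016  0.655] F [-0.1  0.5  0.6] w 85.3
shift tool mm [-2.7  4.2 63.9]
```

Request:
arm_command(
  commands=[0, 0.002, 0.01, -8.4, -0.002, 0.002, 0.01, 0, 0, 0, 0, 0, 0, 0, 0, 0, 0, 0, 0, 0],
)

```text
clock: 4.5
position: [450.1, -316.4, 164.2]
ee_rot: [0.858, -0.513, 0.005, 0.002]
contact_force: [-0.0, -0.1, 0.6]
gripper_width: 85.0
```

Run:
```python
from h import *
info=arm.camera_info('wrist')
save('wrist','w2')
np.save('w2T.npy',info['world_from_camera'])
to([451,-314,120])
```

```text
t 4.55 pos [ 450.2 -316.4  164.3] x [ 0.474 -0.881  0.01 ] y [-0.881 -0.474 -0.003] z [ 0.007 -0.008 -1.   ] j [-0.315  0.313 -0.284  0.006 -0.965  0.805] F [ 0.4 -0.7 -0.3] w 85.5
shift tool mm [-2.2 -1.7 44.3]
```

View pics/w2.png

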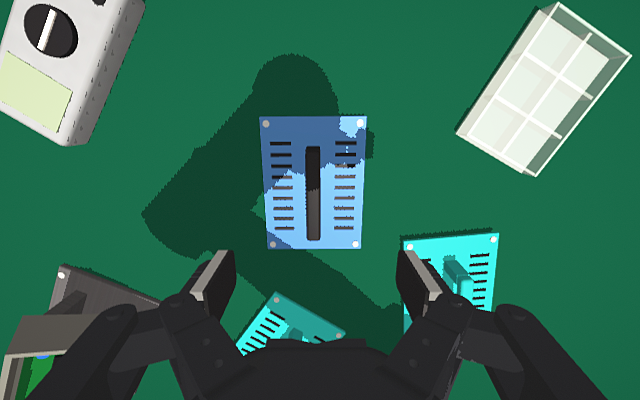

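Run:
```python
from fit import *
i=arm.camera_info('wrist'); i=dict(i); i['world_from_camera']=np.load('w2T.npy')
cc=np.array([[260,117],[367,116],[361,248],[267,250.]])
best=None
for k in range(4):
  def r2(v):
    M=R.from_euler('z',v[2],degrees=True).as_matrix()
    return (proj(i,(C+[0,0,13])@M.T+[v[0],v[1],0])-np.roll(cc,k,0)).ravel()
  q=least_squares(r2,[451,-314,28.4])
  if best is None or q.cost<best.cost: best=q
print(np.round(best.x,1),best.cost,np.round(best.fun,1))
s,M=to([*best.x[:2],30])
a=np.radians(best.x[2]+180);d=M.T@np.array([np.cos(a),np.sin(a),0]);print('roll',np.degrees(np.arctan2(-d[0],d[1])))
```

```text
[ 451.9 -313.1 -151.4] 2.4686554510582948 [ 0.7 -0.3  0.3  1.5  0.3 -0.1 -1.3 -0.6]
t 4.55 pos [ 450.2 -316.4  164.3] x [ 0.474 -0.881  0.01 ] y [-0.881 -0.474 -0.003] z [ 0.007 -0.008 -1.   ] j [-0.315  0.313 -0.284  0.006 -0.965  0.805] F [ 0.4 -0.7 -0.3] w 85.5
shift tool mm [ -3.5  -2.7 134.3]
roll 179.66772419585325
```

Request:
arm_command(
  commands=[-0.003, -0.002, 0.02, 0, 0, 0, 0.025, 0, 0, 0, 0.025, 0, 0, 0, 0.02, 0, 0, 0, 0.0, 0],
)

```text
clock: 5.05
position: [454.8, -314.8, 75.2]
ee_rot: [0.858, -0.514, 0.01, 0.001]
contact_force: [-0.3, 0.6, -0.5]
gripper_width: 85.1
```

Run:
```python
from h import *
info=arm.camera_info('wrist')
save('wrist','w3')
to([451.7,-313.4,30])
```

```text
t 5.1 pos [ 455.9 -315.3   76.7] x [ 0.472 -0.881  0.02 ] y [-0.881 -0.472 -0.01 ] z [ 0.018 -0.013 -1.   ] j [-0.309  0.419 -0.384  0.01  -0.746  0.793] F [ 0.7  0.1 -0.4] w 85.3
shift tool mm [-4.6  3.3 46.6]
```

View pics/w3.png

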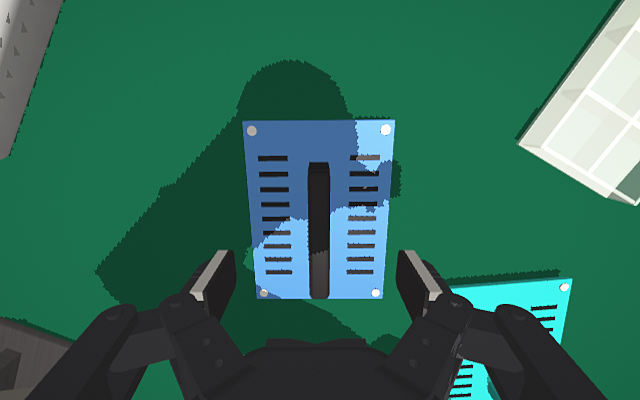

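Request:
arm_command(
  commands=[-0.003, 0.003, 0.015, 0, 0, 0.0, 0.015, 0, 0, 0, 0.012, 0, 0, 0, 0.0, 0, 0, 0, 0.0, 0],
)

```text
clock: 5.6
position: [458.3, -316.9, 40.3]
ee_rot: [0.858, -0.513, 0.018, 0.0]
contact_force: [-0.0, -0.6, -0.5]
gripper_width: 85.6
```

Run:
```python
from h import *
to([451.7,-313.4,30])
```

```text
t 5.6 pos [ 458.3 -316.9   40.3] x [ 0.473 -0.881  0.031] y [-0.881 -0.474 -0.018] z [ 0.03  -0.019 -0.999] j [-0.309  0.47  -0.421  0.015 -0.645  0.791] F [-0.  -0.6 -0.5] w 85.6
shift tool mm [-6.5  4.3 10.1]
```

Request:
arm_command(
  commands=[-0.003, 0.002, 0.005, 0, -0.003, 0.003, 0.005, 0, -0.001, 0, 0.002, 0, 0, 0, 0.0, 0, 0, 0, 0.0, 0],
)

```text
clock: 6.1
position: [451.4, -313.5, 29.3]
ee_rot: [0.858, -0.513, 0.02, 0.0]
contact_force: [0.5, -0.2, 0.1]
gripper_width: 85.2
```

Run:
```python
from h import *
to([451.7,-313.4,30])
save('wrist','w4')
```

```text
t 6.1 pos [ 451.4 -313.5   29.3] x [ 0.473 -0.88   0.034] y [-0.88  -0.474 -0.02 ] z [ 0.034 -0.021 -0.999] j [-0.307  0.475 -0.453  0.016 -0.604  0.787] F [ 0.5 -0.2  0.1] w 85.2
shift tool mm [ 0.1 -0.3 -0.7]
```

View pics/w4.png

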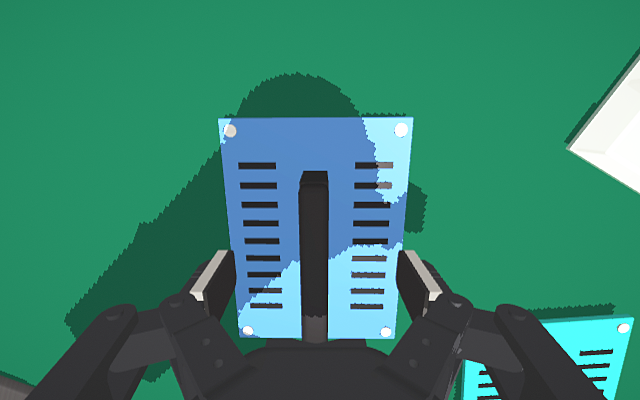

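Request:
arm_command(
  commands=[0, 0, 0, 0, 0, 0, 0, 0, 0, 0, 0, 0, 0, 0, 0, 0, 0, 0, 0, 0],
  jaw=0,
)

```text
clock: 6.65
position: [452.2, -313.7, 29.8]
ee_rot: [0.858, -0.513, 0.021, -0.0]
contact_force: [-2.4, -0.6, 6.5]
gripper_width: 13.0
```

Run:
```python
from h import *
to([451.7,-313.4,30])
```

```text
t 6.65 pos [ 452.2 -313.7   29.8] x [ 0.473 -0.88   0.035] y [-0.88  -0.474 -0.021] z [ 0.035 -0.021 -0.999] j [-0.307  0.475 -0.451  0.017 -0.604  0.787] F [-2.4 -0.6  6.5] w 13.0
shift tool mm [-0.5  0.2 -0.2]
```

Request:
arm_command(
  commands=[0, 0, -0.015, 0, 0, 0, -0.03, 0, 0, 0, -0.04, 0, 0, 0, -0.04, 0, 0, 0, -0.04, 0],
)

```text
clock: 7.15
position: [439.1, -306.9, 188.4]
ee_rot: [0.857, -0.515, 0.006, 0.001]
contact_force: [1.5, -0.5, -2.9]
gripper_width: 12.9
```

Run:
```python
from h import *
s,M=to([500,8,330])
save('wrist','w5')
a=np.radians(181.9);d=M.T@np.array([np.cos(a),np.sin(a),0]);r=np.degrees(np.arctan2(-d[0],d[1]));print(r)
```

```text
t 7.15 pos [ 439.1 -306.9  188.4] x [ 0.47  -0.882  0.012] y [-0.883 -0.47  -0.004] z [ 0.009 -0.008 -1.   ] j [-0.304  0.264 -0.286  0.006 -1.009  0.791] F [ 1.5 -0.5 -2.9] w 12.9
shift tool mm [-247.6 -202.4 -143.6]
26.149501727615302
```

View pics/w5.png

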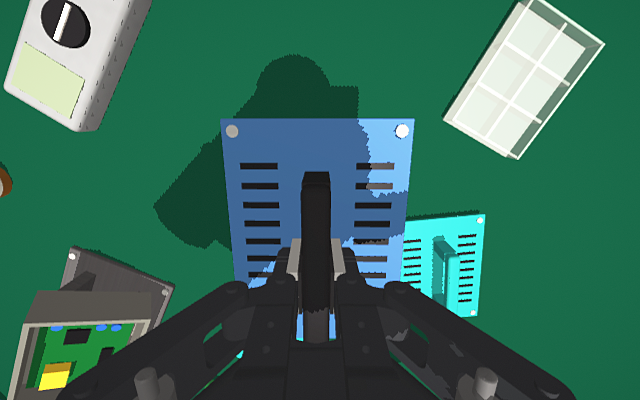

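```bash
python3 -c "
from h import *
rows([-247.6,-202.4,-143.6],26,10)"
```

```text
[-0.0248, -0.0202, -0.0144] 2.6
[-0.0257, -0.0191, -0.0144] 2.6
[-0.0265, -0.0179, -0.0144] 2.6
[-0.0273, -0.0167, -0.0144] 2.6
[-0.028, -0.0154, -0.0144] 2.6
[-0.0287, -0.0142, -0.0144] 2.6
[-0.0293, -0.0128, -0.0144] 2.6
[-0.0298, -0.0115, -0.0144] 2.6
[-0.0303, -0.0101, -0.0144] 2.6
[-0.0308, -0.0087, -0.0144] 2.6
```

Request:
arm_command(
  commands=[-0.025, -0.02, -0.014, 2.6, -0.026, -0.019, -0.014, 2.6, -0.027, -0.018, -0.014, 2.6, -0.027, -0.017, -0.014, 2.6, -0.028, -0.015, -0.014, 2.6],
)

```text
clock: 7.7
position: [469.0, -147.4, 263.0]
ee_rot: [0.788, -0.615, 0.009, -0.0]
contact_force: [1.2, -0.2, -2.5]
gripper_width: 13.1
```

Request:
arm_command(
  commands=[-0.029, -0.014, -0.014, 2.6, -0.029, -0.013, -0.014, 2.6, -0.03, -0.012, -0.014, 2.6, -0.03, -0.01, -0.014, 2.6, -0.031, -0.009, -0.014, 2.6],
)

```text
clock: 8.2
position: [499.2, 17.0, 328.2]
ee_rot: [0.71, -0.705, 0.004, 0.002]
contact_force: [0.8, -0.1, -2.2]
gripper_width: 13.4
```

Run:
```python
from h import *
s,M=to([500,8,330])
```

```text
t 8.2 pos [499.2  17.  328.2] x [ 0.007 -1.     0.008] y [-1.    -0.007 -0.003] z [ 0.003 -0.008 -1.   ] j [ 0.365  0.109 -0.124  0.009 -1.337 -0.36 ] F [ 0.8 -0.1 -2.2] w 13.4
shift tool mm [ 9.  -0.7 -1.7]
```

Request:
arm_command(
  commands=[0, -0.04, 0, 0, 0, -0.05, 0, 0, 0, -0.05, 0, 0, 0, -0.05, 0, 0, 0, -0.05, 0, 0],
)

```text
clock: 8.7
position: [738.7, 27.2, 327.6]
ee_rot: [0.713, -0.701, 0.001, 0.001]
contact_force: [1.5, 0.7, -2.0]
gripper_width: 12.7
```

Run:
```python
from h import *
s,M=st()
```

```text
t 8.7 pos [738.7  27.2 327.6] x [ 0.017 -1.     0.003] y [-1.    -0.017  0.001] z [-0.001 -0.003 -1.   ] j [ 0.256  0.561  0.527  0.002 -1.538 -0.238] F [ 1.5  0.7 -2. ] w 12.7
```

Request:
arm_command(
  commands=[0, -0.05, 0, 0, 0, -0.05, 0, 0, 0, -0.05, 0, 0, 0, -0.05, 0, 0, 0, -0.05, 0, 0],
)

```text
clock: 9.2
position: [907.5, 31.5, 284.8]
ee_rot: [0.713, -0.701, 0.008, -0.005]
contact_force: [2.2, 0.3, -2.5]
gripper_width: 12.9
```

Run:
```python
from h import *
s,M=st()
```

```text
t 9.2 pos [907.5  31.5 284.8] x [ 0.018 -1.     0.004] y [-1.    -0.018 -0.018] z [ 0.018 -0.004 -1.   ] j [ 0.214  1.059  1.408  0.008 -1.903 -0.194] F [ 2.2  0.3 -2.5] w 12.9
```

Request:
arm_command(
  commands=[0, -0.04, -0.03, 0, 0, -0.04, -0.03, 0, 0, -0.04, -0.03, 0, 0, -0.04, -0.03, 0, 0, -0.04, -0.03, 0],
)

```text
clock: 9.7
position: [918.7, 30.1, 349.5]
ee_rot: [0.711, -0.698, 0.06, -0.052]
contact_force: [0.2, 0.7, -3.0]
gripper_width: 12.6
```

Run:
```python
from h import *
s,M=st()
```

```text
t 9.7 pos [918.7  30.1 349.5] x [ 0.018 -1.     0.012] y [-0.987 -0.02  -0.158] z [ 0.158 -0.009 -0.987] j [ 0.222  0.996  1.408  0.045 -1.83  -0.188] F [ 0.2  0.7 -3. ] w 12.6
```

Request:
arm_command(
  commands=[0, -0.04, -0.03, 0, 0, -0.04, -0.03, 0, 0, -0.04, -0.03, 0, 0, -0.04, -0.03, 0, 0, -0.04, -0.03, 0],
)

```text
clock: 10.2
position: [912.6, 29.3, 448.3]
ee_rot: [0.704, -0.691, 0.119, -0.108]
contact_force: [-0.7, 1.1, -4.1]
gripper_width: 12.6
```

Run:
```python
from h import *
s,M=st()
```

```text
t 10.2 pos [912.6  29.3 448.3] x [ 0.016 -1.     0.017] y [-0.948 -0.02  -0.317] z [ 0.317 -0.011 -0.948] j [ 0.236  0.897  1.407  0.087 -1.767 -0.187] F [-0.7  1.1 -4.1] w 12.6
```

Request:
arm_command(
  commands=[0, -0.045, -0.02, 0, 0, -0.045, -0.02, 0, 0, -0.045, -0.02, 0, 0, -0.045, -0.02, 0, 0, -0.045, -0.02, 0],
)

```text
clock: 10.7
position: [925.0, 30.2, 511.7]
ee_rot: [0.693, -0.68, 0.177, -0.162]
contact_force: [0.3, 0.4, -3.3]
gripper_width: 12.9
```

Run:
```python
from h import *
s,M=st()
```

```text
t 10.7 pos [925.   30.2 511.7] x [ 0.013 -1.     0.025] y [-0.884 -0.023 -0.466] z [ 0.467 -0.016 -0.884] j [ 0.247  0.849  1.406  0.131 -1.658 -0.186] F [ 0.3  0.4 -3.3] w 12.9
```

Request:
arm_command(
  commands=[0, -0.045, -0.02, 0, 0.001, 0.044, 0.008, 0, 0.001, 0.044, 0.008, 0, 0.001, 0.044, 0.008, 0, 0.001, 0.044, 0.008, 0],
)

```text
clock: 11.2
position: [844.8, 27.5, 455.8]
ee_rot: [0.688, -0.676, 0.194, -0.178]
contact_force: [1.4, 0.3, -2.5]
gripper_width: 13.0
```

Run:
```python
from h import *
s,M=to([523,2,189])
print('tilt',np.degrees(np.arcsin(M[0,2])))
```

```text
t 11.2 pos [844.8  27.5 455.8] x [ 0.01  -1.     0.027] y [-0.862 -0.022 -0.507] z [ 0.508 -0.019 -0.861] j [ 0.276  0.471  0.52   0.175 -1.114 -0.296] F [ 1.4  0.3 -2.5] w 13.0
shift tool mm [ 15.1 413.1  66.9]
tilt 30.508277466747124
```

Request:
arm_command(
  commands=[0.001, 0.04, 0.006, 0, 0.002, 0.04, 0.006, 0, 0.002, 0.04, 0.006, 0, 0.002, 0.04, 0.006, 0, 0.002, 0.04, 0.006, 0],
)

```text
clock: 11.7
position: [678.2, 12.9, 327.6]
ee_rot: [0.688, -0.675, 0.196, -0.182]
contact_force: [0.0, 0.3, -2.2]
gripper_width: 13.1
```

Run:
```python
from h import *
s,M=to([523,2,189])
print('tilt',np.degrees(np.arcsin(M[0,2])))
```

```text
t 11.7 pos [678.2  12.9 327.6] x [ 0.013 -1.     0.025] y [-0.857 -0.023 -0.515] z [ 0.516 -0.015 -0.857] j [ 0.328  0.177 -0.257  0.303 -0.646 -0.506] F [ 0.   0.3 -2.2] w 13.1
shift tool mm [  5.6 204.7  38.9]
tilt 31.03520471250602
```

Request:
arm_command(
  commands=[0.001, 0.04, 0.006, 0, 0.001, 0.04, 0.006, 0, 0.001, 0.04, 0.006, 0, 0.001, 0.04, 0.006, 0, 0.001, 0.03, 0.006, 0],
)

```text
clock: 12.2
position: [527.6, 5.0, 209.6]
ee_rot: [0.689, -0.672, 0.197, -0.187]
contact_force: [2.1, -1.2, -1.9]
gripper_width: 12.8
```

Run:
```python
from h import *
s,M=to([523,2,189])
print('tilt',np.degrees(np.arcsin(M[0,2])))
for c in ['side','top','wrist']: save(c,c+'6')
st()
```

```text
t 12.2 pos [527.6   5.  209.6] x [ 0.019 -1.     0.02 ] y [-0.852 -0.026 -0.523] z [ 0.523 -0.007 -0.852] j [ 0.264  0.009 -0.93   0.973 -0.174 -1.166] F [ 2.1 -1.2 -1.9] w 12.8
shift tool mm [ 2.5 14.8 15.2]
tilt 31.554228361805094
t 12.35 pos [529.3   3.  210.7] x [ 0.016 -1.     0.022] y [-0.851 -0.025 -0.524] z [ 0.524 -0.01  -0.852] j [ 0.262  0.01  -0.924  0.964 -0.178 -1.157] F [-0.1 -0.4 -2. ] w 12.9
```

View pics/side6.png

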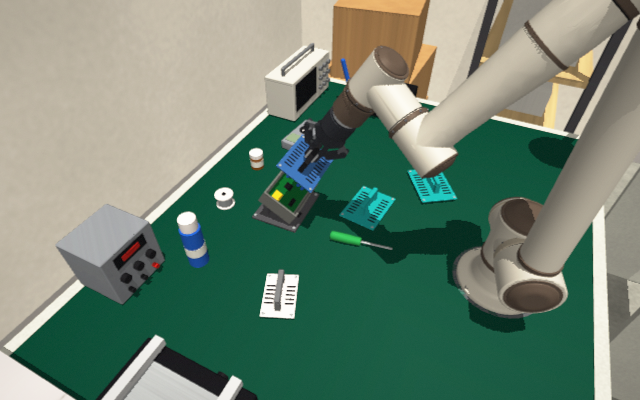

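View pics/wrist6.png

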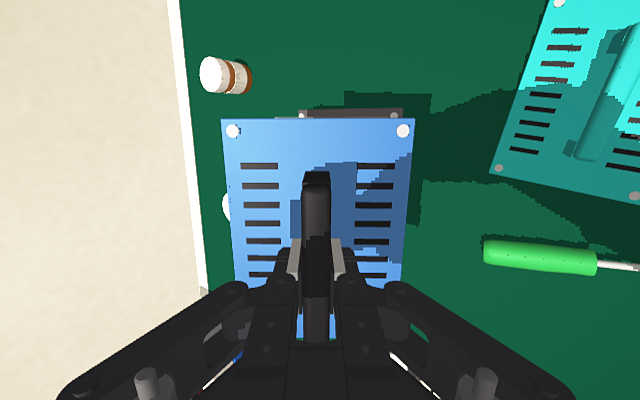

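View pics/top6.png

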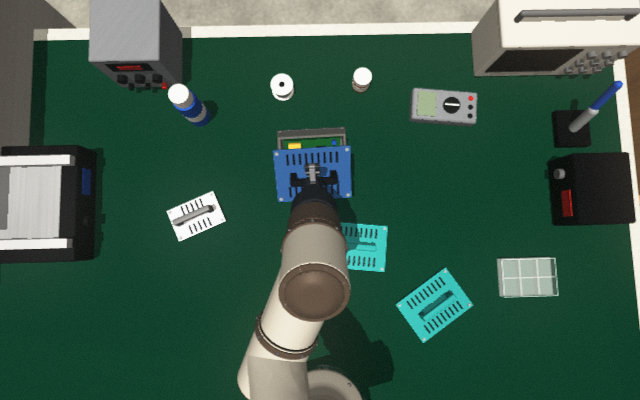

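```bash
cat > fk.py <<'E'
import numpy as np
from scipy.spatial.transform import Rotation as R
from scipy.optimize import least_squares
D=[# pos, x, z, joints
([250.2,-572.7,231.3],[-.916,-.4,0],[0,0,-1],[-.9004,.38469,.00789,0,-1.19402,-.25863]),
([461.3,-305.7,179.9],[-.457,.889,-.004],[.004,-.003,-1],[-.291,.305,-.25,.002,-1.012,-2.376]),
([455.5,-314.7,184],[.342,-.94,.008],[.006,-.007,-1],[-.309,.3,-.247,.005,-1.016,.655]),
([450.2,-316.4,164.3],[.474,-.881,.01],[.007,-.008,-1],[-.315,.313,-.284,.006,-.965,.805]),
([458.3,-316.9,40.3],[.473,-.881,.031],[.03,-.019,-.999],[-.309,.47,-.421,.015,-.645,.791]),
([439.1,-306.9,188.4],[.47,-.882,.012],[.009,-.008,-1],[-.304,.264,-.286,.006,-1.009,.791]),
([499.2,17,328.2],[.007,-1,.008],[.003,-.008,-1],[.365,.109,-.124,.009,-1.337,-.36]),
([738.7,27.2,327.6],[.017,-1,.003],[-.001,-.003,-1],[.256,.561,.527,.002,-1.538,-.238]),
([907.5,31.5,284.8],[.018,-1,.004],[.018,-.004,-1],[.214,1.059,1.408,.008,-1.903,-.194]),
([918.7,30.1,349.5],[.018,-1,.012],[.158,-.009,-.987],[.222,.996,1.408,.045,-1.83,-.188]),
([912.6,29.3,448.3],[.016,-1,.017],[.317,-.011,-.948],[.236,.897,1.407,.087,-1.767,-.187]),
([925,30.2,511.7],[.013,-1,.025],[.467,-.016,-.884],[.247,.849,1.406,.131,-1.658,-.186]),
([844.8,27.5,455.8],[.01,-1,.027],[.508,-.019,-.861],[.276,.471,.52,.175,-1.114,-.296]),
([678.2,12.9,327.6],[.013,-1,.025],[.516,-.015,-.857],[.328,.177,-.257,.303,-.646,-.506]),
([527.6,5,209.6],[.019,-1,.02],[.523,-.007,-.852],[.264,.009,-.93,.973,-.174,-1.166]),
([529.3,3,210.7],[.016,-1,.022],[.524,-.01,-.852],[.262,.01,-.924,.964,-.178,-1.157])]
def rot(ax,a): return R.from_rotvec(np.array(ax)*a)
def fk(j,p,s4=1,s6=1):
    A=rot([0,0,1],j[0]); pos=A.apply(p[0:3])
    A=A*rot([0,1,0],j[1]); pos=pos+A.apply([p[3],0,p[4]])
    A=A*rot([0,-1,0],j[2]); pos=pos+A.apply([p[5],0,p[6]])
    A=A*rot([s4,0,0],j[3]); pos=pos+A.apply([p[7],p[11],p[12]])
    A=A*rot([0,-1,0],j[4]); pos=pos+A.apply([p[8],p[13],0])
    A=A*rot([s6,0,0],j[5]+p[10])
    # tool axes: z = x here
    Mz=A.apply([1,0,0]);Mx=A.apply([0,0,1]);pos=pos
    return pos,Mx,Mz
def fitall():
    best=None
    for s4 in(1,-1):
      for s6 in (1,-1):
       for p10 in (0,1.57,3.14,-1.57):
        def res(p):
            r=[]
            for P,x,z,j in D:
                q,Mx,Mz=fk(j,p,s4,s6); r+=[(q-P),300*(Mx-x),300*(Mz-z)]
            return np.concatenate(r)
        q=least_squares(res,[0,160,300,0,400,300,0,100,200,0,p10,0,0,0])
        if best is None or q.cost<best[0].cost: best=(q,s4,s6)
    return best
if __name__=='__main__':
    q,s4,s6=fitall(); print(q.cost,s4,s6,np.round(q.x,2)); print(np.abs(q.fun).max())
    np.save('fk.npy',np.r_[q.x,s4,s6])
E
python3 fk.py
```

```text
1.9925629025723486 -1 -1 [ 3.2000e-01 -2.0000e-01  1.6100e+02 -1.1000e-01  5.6466e+02 -3.6194e+02
 -2.1000e-01  7.8352e+02  2.9793e+02  0.0000e+00 -1.5700e+00  5.3157e+02
  1.7000e-01 -6.9126e+02]
0.5739309799204193
```

```bash
cat > ik.py <<'E'
from fk import *
P=np.load('fk.npy');p,s4,s6=P[:14],P[14],P[15]
lo=np.array([-3.14,-1.21,-1.07,-3.16,-2.99,-3.1]);hi=np.array([3.14,2.06,1.41,2.05,-.16,3.1])
def ik(pos,Mx,Mz,n=60,seed=0):
    rng=np.random.default_rng(seed);out=[]
    for k in range(n):
        j0=rng.uniform(lo,hi)
        def res(j):
            q,x,z=fk(j,p,s4,s6);return np.r_[q-pos,300*(x-Mx),300*(z-Mz)]
        q=least_squares(res,j0,bounds=(lo,hi))
        if not any(np.abs(q.x-o[1]).max()<.02 for o in out): out.append((np.sqrt(2*q.cost),q.x))
    return sorted(out,key=lambda o:o[0])
if __name__=='__main__':
    psi=np.radians(1.9);t=np.radians(30)
    n=np.array([-np.sin(t)*np.cos(psi),-np.sin(t)*np.sin(psi),np.cos(t)]);cy=np.array([-np.sin(psi),np.cos(psi),0])
    for h in (122,60,30,21.8):
      for sg in(-1,1):
        tx=sg*cy; tz=-n
        for o in ik(np.array([584,4,84])+h*n,tx,tz,40)[:3]: print(h,sg,round(o[0],2),np.round(o[1],3))
E
python3 ik.py
```

```text
122 -1 1.62 [ 0.277  0.035 -0.923  0.848 -0.16  -1.055]
122 -1 110.36 [-0.235  0.132 -0.87  -3.16  -0.16  -2.921]
122 -1 114.55 [-0.252  0.143 -0.817 -2.909 -0.16   3.1  ]
122 1 1.62 [ 0.277  0.035 -0.923  0.848 -0.16   2.087]
122 1 71.75 [ 0.215  0.083 -0.605 -0.145 -0.347 -3.1  ]
122 1 110.36 [-0.235  0.132 -0.87  -3.16  -0.16   0.22 ]
60 -1 24.69 [ 0.285  0.174 -0.828  0.66  -0.16  -0.881]
60 -1 89.62 [-0.232  0.253 -0.815 -3.16  -0.16  -2.913]
60 -1 91.73 [-0.251  0.264 -0.757 -2.887 -0.16   3.1  ]
60 1 24.69 [ 0.285  0.174 -0.828  0.66  -0.16   2.26 ]
60 1 63.71 [ 0.225  0.215 -0.618 -0.172 -0.194 -3.1  ]
60 1 89.62 [-0.232  0.253 -0.815 -3.16  -0.16   0.229]
30 -1 33.82 [ 0.286  0.244 -0.769  0.538 -0.16  -0.763]
30 -1 81.25 [-0.23   0.312 -0.784 -3.16  -0.16  -2.91 ]
30 -1 82.02 [-0.25   0.322 -0.725 -2.879 -0.16   3.1  ]
30 1 33.82 [ 0.286  0.244 -0.769  0.538 -0.16   2.378]
30 1 59.8 [ 0.227  0.279 -0.601 -0.183 -0.16  -3.1  ]
30 1 81.25 [-0.23   0.312 -0.784 -3.16  -0.16   0.232]
21.8 -1 36.06 [ 0.286  0.263 -0.752  0.502 -0.16  -0.728]
21.8 -1 79.16 [-0.229  0.328 -0.775 -3.16  -0.16  -2.91 ]
21.8 -1 79.53 [-0.249  0.338 -0.716 -2.877 -0.16   3.1  ]
21.8 1 36.06 [ 0.286  0.263 -0.752  0.502 -0.16   2.414]
21.8 1 58.96 [ 0.226  0.296 -0.591 -0.185 -0.16  -3.1  ]
21.8 1 79.16 [-0.229  0.328 -0.775 -3.16  -0.16   0.232]
```

```bash
cat > s.py <<'E'
from ik import *
psi=np.radians(1.9);t=np.radians(30)
n=np.array([-np.sin(t)*np.cos(psi),-np.sin(t)*np.sin(psi),np.cos(t)]);cy=np.array([-np.sin(psi),np.cos(psi),0])
rim=np.array([584,4,84.])
for th in range(-40,41,5):
  a=np.radians(th); tz=-n*np.cos(a)+cy*np.sin(a)
  b=-cy*np.cos(a)-n*np.sin(a)
  r=[]
  for h in (0,60):
    pos=rim+(41+h)*n+19.2*tz
    for sg in (1,):
      o=min((ik(pos,sg*b,tz,14)),key=lambda o:o[0]); r.append((h,round(o[0],1),np.round(o[1],2).tolist()))
  print(th,r)
E
python3 s.py
```

```text
-40 [(0, np.float64(0.0), [0.39, 0.42, -0.91, 1.54, -0.83, -1.98]), (60, np.float64(0.0), [0.47, 0.3, -0.93, 1.37, -0.86, -1.85])]
-35 [(0, np.float64(0.0), [0.32, 0.38, -0.93, 1.63, -0.73, -1.99]), (60, np.float64(0.0), [0.42, 0.26, -0.95, 1.43, -0.76, -1.84])]
-30 [(0, np.float64(0.0), [0.25, 0.35, -0.95, 1.74, -0.63, -2.01]), (60, np.float64(0.0), [0.35, 0.22, -0.96, 1.5, -0.66, -1.83])]
-25 [(0, np.float64(0.0), [0.16, 0.32, -0.95, 1.88, -0.52, -2.04]), (60, np.float64(0.0), [0.28, 0.19, -0.98, 1.57, -0.55, -1.82])]
-20 [(0, np.float64(0.1), [0.05, 0.3, -0.95, 2.05, -0.4, -2.1]), (60, np.float64(0.0), [0.19, 0.16, -0.98, 1.67, -0.43, -1.83])]
-15 [(0, np.float64(10.6), [0.0, 0.28, -0.93, 2.05, -0.29, -2.05]), (60, np.float64(0.0), [0.08, 0.14, -0.99, 1.81, -0.29, -1.86])]
-10 [(0, np.float64(20.0), [-0.04, 0.26, -0.91, 2.05, -0.17, -2.0]), (60, np.float64(2.9), [-0.03, 0.13, -0.97, 1.95, -0.16, -1.9])]
-5 [(0, np.float64(38.7), [0.15, 0.25, -0.89, 1.37, -0.16, -1.48]), (60, np.float64(16.7), [0.17, 0.12, -0.95, 1.31, -0.16, -1.43])]
0 [(0, np.float64(36.1), [0.29, 0.26, -0.75, 0.
[... 433 characters left out ...]
, [0.17, 0.16, -0.48, -0.49, -0.42, 0.33])]
20 [(0, np.float64(0.0), [0.04, 0.31, -0.36, -0.79, -0.5, 0.71]), (60, np.float64(0.0), [0.07, 0.18, -0.41, -0.67, -0.55, 0.57])]
25 [(0, np.float64(0.0), [-0.04, 0.34, -0.32, -0.89, -0.62, 0.86]), (60, np.float64(0.0), [-0.02, 0.21, -0.35, -0.8, -0.67, 0.73])]
30 [(0, np.float64(0.0), [-0.11, 0.37, -0.28, -0.97, -0.74, 0.97]), (60, np.float64(0.0), [-0.1, 0.24, -0.31, -0.89, -0.79, 0.85])]
35 [(0, np.float64(0.0), [-0.17, 0.4, -0.25, -1.02, -0.85, 1.05]), (60, np.float64(0.0), [-0.16, 0.28, -0.28, -0.96, -0.9, 0.95])]
40 [(0, np.float64(0.0), [-0.21, 0.44, -0.21, -1.07, -0.96, 1.11]), (60, np.float64(0.0), [-0.21, 0.32, -0.25, -1.02, -1.0, 1.02])]
```

```bash
cat > s2.py <<'E'
from ik import *
tz=np.array([.524,-.01,-.852]);tz/=np.linalg.norm(tz)
tx=np.array([-.852,0,-.524]);tx-=tz*(tx@tz);tx/=np.linalg.norm(tx)
for pos in ([250,420,30],[250,420,150],[300,450,30],[200,450,30],[200,450,250],[200,520,30]):
    o=ik(np.array(pos),tx,tz,20)
    print(pos,[(round(a,1),np.round(b,2).tolist()) for a,b in o[:2]])
E
python3 s2.py
```

```text
[250, 420, 30] [(np.float64(0.0), [1.36, 0.4, -1.04, 1.55, -0.54, 1.84]), (np.float64(107.3), [0.62, 0.35, -0.99, -3.16, -0.31, 1.06])]
[250, 420, 150] [(np.float64(0.0), [1.59, 0.2, -0.87, 0.89, -0.74, 2.38]), (np.float64(121.3), [0.62, 0.11, -0.97, -3.16, -0.16, 1.07])]
[300, 450, 30] [(np.float64(0.0), [1.27, 0.45, -0.95, 1.56, -0.53, 1.93]), (np.float64(106.0), [0.62, 0.39, -0.86, -3.16, -0.23, 1.07])]
[200, 450, 30] [(np.float64(0.0), [1.57, 0.43, -0.98, 1.3, -0.57, 1.89]), (np.float64(126.1), [0.73, 0.35, -0.98, -3.16, -0.3, 0.98])]
[200, 450, 250] [(np.float64(0.0), [1.76, 0.11, -0.64, 0.63, -1.05, 2.56]), (np.float64(124.8), [1.59, 0.11, -0.45, 0.43, -1.07, -3.1])]
[200, 520, 30] [(np.float64(0.0), [1.62, 0.51, -0.81, 1.12, -0.62, 2.04]), (np.float64(142.5), [0.83, 0.4, -0.82, -3.16, -0.18, 0.9])]
```

```bash
cat > s3.py <<'E'
from ik import *
tz=np.array([.524,-.01,-.852]);tz/=np.linalg.norm(tz)
tx=np.array([-.852,0,-.524]);tx-=tz*(tx@tz);tx/=np.linalg.norm(tx)
for pos in ([451,-313,30],[470,-330,30],[470,-330,150],[520,-340,30],[560,-330,30]):
  for sg in(1,-1):
    o=ik(np.array(pos),sg*tx,tz,20)
    print(pos,sg,[(round(a,1),np.round(b,2).tolist()) for a,b in o[:2]])
# ratchet poses at left with tilt 
print('left')
for v in ([.52,0],[.48,.25],[.43,.5]):
  tz=np.array([*v,-np.sqrt(1-v[0]**2-v[1]**2)])
  n=np.array([-.5,-.016,.866]);
  # tool x as at placement: -cy-ish, for pure-yaw-free reference
  for yaw in (-90,180):
    h=np.array([np.cos(np.radians(yaw)),np.sin(np.radians(yaw)),0]);tx=h-tz*(h@tz);tx/=np.linalg.norm(tx)
    for pos in ([100,700,400],[300,600,350],[500,300,300]):
      o=ik(np.array(pos),tx,tz,15);print(v,yaw,pos,round(o[0][0],1),np.round(o[0][1],2).tolist())
E
python3 s3.py
```

```text
[451, -313, 30] 1 [(np.float64(0.0), [-0.56, 0.41, -0.43, -0.86, -0.37, -0.25]), (np.float64(164.8), [-0.58, 0.31, -0.92, 2.05, -0.16, 3.1])]
[451, -313, 30] -1 [(np.float64(0.0), [-0.56, 0.41, -0.43, -0.86, -0.37, 2.89]), (np.float64(27.7), [-0.65, 0.43, -0.43, -1.06, -0.39, -3.1])]
[470, -330, 30] 1 [(np.float64(0.0), [-0.56, 0.44, -0.39, -0.82, -0.38, -0.29]), (np.float64(163.4), [-0.59, 0.35, -0.88, 2.05, -0.16, 3.1])]
[470, -330, 30] -1 [(np.float64(0.0), [-0.56, 0.44, -0.39, -0.82, -0.38, 2.85]), (np.float64(33.2), [-0.66, 0.46, -0.38, -1.05, -0.4, -3.1])]
[470, -330, 150] 1 [(np.float64(0.0), [-0.49, 0.23, -0.38, -0.51, -0.51, -0.69]), (np.float64(143.9), [-0.59, 0.18, -0.91, 2.05, -0.16, 3.1])]
[470, -330, 150] -1 [(np.float64(0.0), [-0.49, 0.23, -0.38, -0.51, -0.51, 2.45]), (np.float64(90.3), [-0.71, 0.3, -0.38, -0.99, -0.54, -3.1])]
[520, -340, 30] 1 [(np.float64(0.0), [-0.51, 0.49, -0.31, -0.74, -0.37, -0.42]), (np.float64(154.0), [-0.57, 0.42, -0.79, 2.05, -0.16, 3.1])]
[520, -340, 30] -1 [(np.float64(0.0), [-0.51, 0.49, -0.31, -0.74, -0.37, 2.72]), (np.float64(47.4), [-0
[... 965 characters left out ...]
 -0.58, 0.49, -0.49, -1.21]
[0.48, 0.25] 180 [100, 700, 400] 0.0 [1.85, 0.33, 0.02, 0.61, -1.2, 2.58]
[0.48, 0.25] 180 [300, 600, 350] 0.0 [1.51, 0.21, -0.28, 0.65, -0.88, 2.75]
[0.48, 0.25] 180 [500, 300, 300] 0.0 [0.9, 0.01, -0.58, 0.49, -0.49, -2.93]
[0.43, 0.5] -90 [100, 700, 400] 0.0 [1.82, 0.2, -0.28, 0.83, -0.82, -2.18]
[0.43, 0.5] -90 [300, 600, 350] 0.0 [1.41, 0.1, -0.53, 0.9, -0.46, -2.0]
[0.43, 0.5] -90 [500, 300, 300] 0.0 [0.79, -0.0, -0.46, -0.12, -0.4, -0.56]
[0.43, 0.5] 180 [100, 700, 400] 0.0 [1.82, 0.2, -0.28, 0.83, -0.82, 2.25]
[0.43, 0.5] 180 [300, 600, 350] 0.0 [1.41, 0.1, -0.53, 0.9, -0.46, 2.43]
[0.43, 0.5] 180 [500, 300, 300] 0.0 [0.79, -0.0, -0.46, -0.12, -0.4, -2.41]
```

Run:
```python
from h import *
s,M=to([600,-150,330])
rows(M.T@(np.array([600,-150,330])-s['position']),42,5)
```

```text
t 12.35 pos [529.3   3.  210.7] x [ 0.016 -1.     0.022] y [-0.851 -0.025 -0.524] z [ 0.524 -0.01  -0.852] j [ 0.262  0.01  -0.924  0.964 -0.178 -1.157] F [-0.1 -0.4 -2. ] w 12.9
shift tool mm [ 156.7 -118.8  -63.1]
[0.0313, -0.0238, -0.0126] 8.4
[0.0275, -0.0281, -0.0126] 8.4
[0.0231, -0.0318, -0.0126] 8.4
[0.0182, -0.0348, -0.0126] 8.4
[0.013, -0.0371, -0.0126] 8.4
```

Request:
arm_command(
  commands=[0.005, -0.042, -0.013, 0, 0.02, -0.035, -0.013, 8.4, 0.031, -0.028, -0.013, 8.4, 0.028, -0.025, -0.013, 8.4, 0.025, -0.025, -0.013, 8.4],
)

```text
clock: 12.85
position: [602.5, -116.1, 333.5]
ee_rot: [-0.466, 0.839, -0.141, 0.245]
contact_force: [0.1, -0.4, -2.5]
gripper_width: 12.8
```

Run:
```python
from h import *
s,M=to([480,-330,150])
d=M.T@(np.array([480,-330,150])-s['position'])
v=M.T@np.array([0,1,0]);r=np.degrees(np.arctan2(-v[0],v[1]));print('roll to y=+Y',r)
rows(d,r,8)
```

```text
t 12.85 pos [ 602.5 -116.1  333.5] x [-0.446 -0.85  -0.279] y [-0.713  0.526 -0.464] z [ 0.542 -0.008 -0.841] j [ 0.104  0.052 -0.331  0.111 -0.622 -0.731] F [ 0.1 -0.4 -2.5] w 12.8
shift tool mm [287.7  60.   89.7]
roll to y=+Y 58.26893573477754
[0.036, 0.0075, 0.0112] 7.28
[0.0366, 0.0029, 0.0112] 7.28
[0.0367, -0.0018, 0.0112] 7.28
[0.0362, -0.0064, 0.0112] 7.28
[0.0351, -0.011, 0.0112] 7.28
[0.0334, -0.0153, 0.0112] 7.28
[0.0312, -0.0194, 0.0112] 7.28
[0.0285, -0.0232, 0.0112] 7.28
```

Request:
arm_command(
  commands=[0.036, 0.008, 0.011, 7.3, 0.037, 0.003, 0.011, 7.3, 0.037, -0.002, 0.011, 7.3, 0.036, -0.006, 0.011, 7.3, 0.035, -0.011, 0.011, 7.3],
)

```text
clock: 13.35
position: [542.8, -248.4, 237.0]
ee_rot: [-0.17, 0.937, -0.054, 0.301]
contact_force: [-0.2, 0.1, -3.2]
gripper_width: 13.0
```

Run:
```python
from h import *
s,M=to([480,-330,150])
d=M.T@(np.array([480,-330,150])-s['position'])
v=M.T@np.array([0,1,0]);r=np.degrees(np.arctan2(-v[0],v[1]));print('roll to y=+Y',r)
rows(d,r,4)
```

```text
t 13.35 pos [ 542.8 -248.4  237. ] x [-0.762 -0.351 -0.545] y [-0.286  0.936 -0.204] z [ 0.582  0.    -0.813] j [-0.242  0.124 -0.37  -0.303 -0.489 -0.744] F [-0.2  0.1 -3.2] w 13.0
shift tool mm [123.9 -40.6  34.2]
roll to y=+Y 20.572292030476003
[0.031, -0.0102, 0.0085] 5.14
[0.0299, -0.0129, 0.0085] 5.14
[0.0287, -0.0155, 0.0085] 5.14
[0.0272, -0.018, 0.0085] 5.14
```

Run:
```python
from ik import *
for t in (36,39):
  a=np.radians(t);tz=np.array([np.sin(a),0,-np.cos(a)]);tx=np.array([-np.cos(a),0,-np.sin(a)])
  for pos in ([480,-330,45],[470,-370,45],[440,-370,45]):
    o=ik(np.array(pos),tx,tz,12)[0];print(t,pos,round(o[0],1),np.round(o[1],2))
```

```text
36 [480, -330, 45] 0.0 [-0.62  0.42 -0.36 -0.96 -0.43 -0.13]
36 [470, -370, 45] 0.0 [-0.7   0.45 -0.31 -0.94 -0.49 -0.1 ]
36 [440, -370, 45] 0.0 [-0.75  0.43 -0.34 -0.96 -0.51 -0.03]
39 [480, -330, 45] 0.0 [-0.68  0.43 -0.35 -1.09 -0.46  0.03]
39 [470, -370, 45] 0.0 [-0.75  0.46 -0.3  -1.05 -0.51  0.04]
39 [440, -370, 45] 0.0 [-0.8   0.44 -0.34 -1.07 -0.54  0.11]
```

Fine. Head to about (475,-345,120).

Request:
arm_command(
  commands=[0.03, -0.015, 0.01, 5.1, 0.03, -0.018, 0.01, 5.1, 0.029, -0.02, 0.01, 5.1, 0.028, -0.023, 0.01, 5.1, 0, 0, 0, 0],
)

```text
clock: 13.85
position: [498.0, -355.4, 152.5]
ee_rot: [0.004, 0.948, 0.0, 0.318]
contact_force: [0.2, 0.2, -4.4]
gripper_width: 13.0
```

Run:
```python
from h import *
s,M=to([475,-345,80])
v=M.T@np.array([0,1,0]);r=np.degrees(np.arctan2(-v[0],v[1]));print('roll to y=+Y',r)
bar=s['position']-19.2*M[:,2];print('bar',bar)
nz=M@[.035,0,-.999];yy=M@[.999,0,.035];xx=M[:,1]
for sx in(-1,1):
  for sy in(-1,1): 
    print('bossZ',(bar-49*nz+sx*41.5*xx+sy*61.5*yy)[2].round(1),'edge',(bar-41*nz+sx*55*xx+sy*75*yy).round(1))
```

```text
t 13.85 pos [ 498.  -355.4  152.5] x [-0.798  0.008 -0.602] y [0.007 1.    0.003] z [ 0.602 -0.002 -0.798] j [-0.577  0.287 -0.282 -0.685 -0.543 -0.49 ] F [ 0.2  0.2 -4.4] w 13.0
shift tool mm [62.1 10.  44. ]
roll to y=+Y -0.4504964111424291
bar [ 486.43549251 -355.40081706  167.81463868]
bossZ 168.3 edge [ 570.1 -411.1  183. ]
bossZ 90.9 edge [ 453.6 -409.9   88.6]
bossZ 168.6 edge [ 570.9 -301.1  183.4]
bossZ 91.2 edge [ 454.4 -299.9   89. ]
```

Request:
arm_command(
  commands=[0.009, 0, 0.012, 0, 0.009, 0, 0.012, 0, 0.009, 0, 0.012, 0, 0.009, 0, 0.012, 0, 0.009, 0, 0.012, 0],
)

```text
clock: 14.35
position: [515.9, -361.8, 89.5]
ee_rot: [-0.003, 0.943, -0.008, 0.332]
contact_force: [-0.9, 0.3, -3.1]
gripper_width: 12.8
```

```bash
cat > lo.py <<'E'
from h import *
s,M=st()
bar=s['position']-19.2*M[:,2];print('bar',bar)
nz=M@[.035,0,-.999];yy=M@[.999,0,.035];xx=M[:,1]
for sy in(-1,1): 
    print('bossZ',(bar-49*nz+sy*61.5*yy)[2].round(1),'edge',(bar-41*nz+sy*75*yy).round(1))
E
python3 lo.py
```

```text
t 14.35 pos [ 515.9 -361.8   89.5] x [-0.78  -0.011 -0.626] y [-0.     1.    -0.017] z [ 0.626 -0.013 -0.78 ] j [-0.616  0.403 -0.267 -0.881 -0.472 -0.235] F [-0.9  0.3 -3.1] w 12.8
bar [ 503.9222418  -361.50940301  104.49656399]
bossZ 107.5 edge [ 587.5 -361.2  122.4]
bossZ 27.3 edge [ 473.9 -362.9   24.5]
```

Request:
arm_command(
  commands=[0.007, 0, 0.006, 0, 0.007, 0, 0.006, 0, 0.006, 0, 0.005, 0, 0.005, 0, 0.004, 0, 0.002, 0, 0.0, 0],
)

```text
clock: 14.85
position: [525.7, -366.4, 65.9]
ee_rot: [-0.011, 0.939, -0.015, 0.343]
contact_force: [-0.5, 0.4, -1.7]
gripper_width: 12.9
```

```bash
python3 lo.py
```

```text
t 14.85 pos [ 525.7 -366.4   65.9] x [-0.764 -0.031 -0.644] y [-0.011  0.999 -0.036] z [ 0.645 -0.021 -0.764] j [-0.645  0.454 -0.249 -0.994 -0.459 -0.078] F [-0.5  0.4 -1.7] w 12.9
bar [ 513.2996513  -365.9562941    80.58584009]
bossZ 85.5 edge [ 596.4 -364.4  100.5]
bossZ 3.1 edge [ 4.853e+02 -3.692e+02 -1.000e-01]
```

Request:
arm_command(
  commands=[0.005, 0, 0.006, 0, 0.005, 0, 0.006, 0, 0.005, 0, 0.006, 0, 0.005, 0, 0.006, 0, 0.005, 0, 0.006, 0],
)

```text
clock: 15.35
position: [551.2, -367.3, 53.3]
ee_rot: [-0.021, 0.93, -0.018, 0.366]
contact_force: [-0.7, 5.2, 7.8]
gripper_width: 13.0
```

```bash
python3 lo.py
python3 - <<'E'
from h import *
save('wrist','w7');save('side','s7')
E
```

```text
t 15.35 pos [ 551.2 -367.3   53.3] x [-0.731 -0.052 -0.681] y [-0.025  0.998 -0.049] z [ 0.682 -0.019 -0.731] j [-0.667  0.503 -0.21  -1.124 -0.469  0.077] F [-0.7  5.2  7.8] w 13.0
bar [ 538.07920595 -366.92578133   67.2948639 ]
bossZ 76.1 edge [ 620.  -363.7   91.3]
bossZ -10.7 edge [ 514.1 -371.5  -14.6]
```

View pics/w7.png

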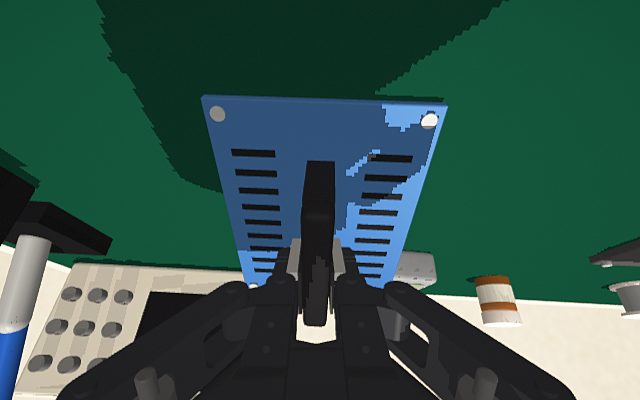

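View pics/s7.png

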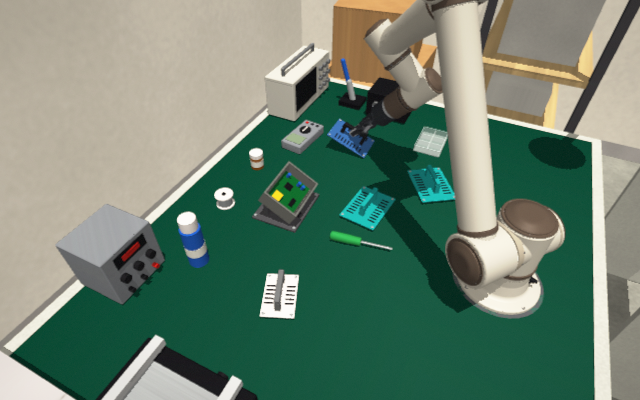

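Request:
arm_command(
  commands=[-0.02, 0, -0.022, 0, -0.027, 0, -0.03, 0, -0.027, 0, -0.03, 0, -0.03, 0, -0.032, 0, -0.03, 0, -0.032, 0],
)

```text
clock: 15.95
position: [556.0, -356.2, 258.3]
ee_rot: [-0.023, 0.929, -0.017, 0.368]
contact_force: [-0.2, -0.6, -3.7]
gripper_width: 12.9
```

Run:
```python
from h import *
s,M=st()
info=arm.camera_info('wrist')
save('wrist','w8');np.save('w8T.npy',info['world_from_camera']);np.save('w8tool.npy',np.c_[M,s['position']])
```

```text
t 15.95 pos [ 556.  -356.2  258.3] x [-0.728 -0.055 -0.683] y [-0.029  0.998 -0.049] z [ 0.685 -0.016 -0.728] j [-0.519  0.213 -0.155 -0.614 -0.602 -0.598] F [-0.2 -0.6 -3.7] w 12.9
```

View pics/w8.png

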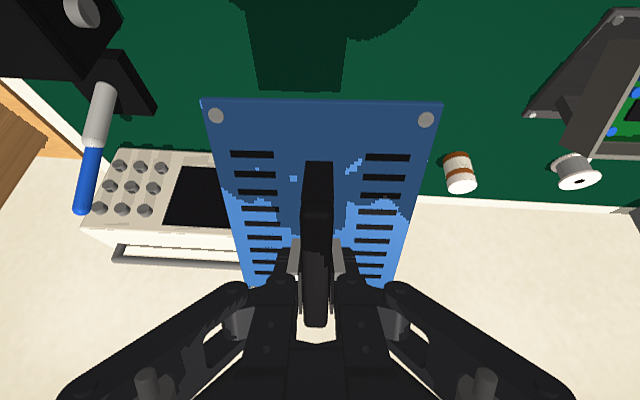

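Run:
```python
import cv2
for n in ('w5','w8'):
    a=cv2.imread(f'pics/{n}.png')[90:290,190:456]
    cv2.imwrite(f'pics/{n}c.png',cv2.resize(a,None,fx=3,fy=3,interpolation=cv2.INTER_CUBIC))
```

```text
(no output)
```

View pics/w5c.png

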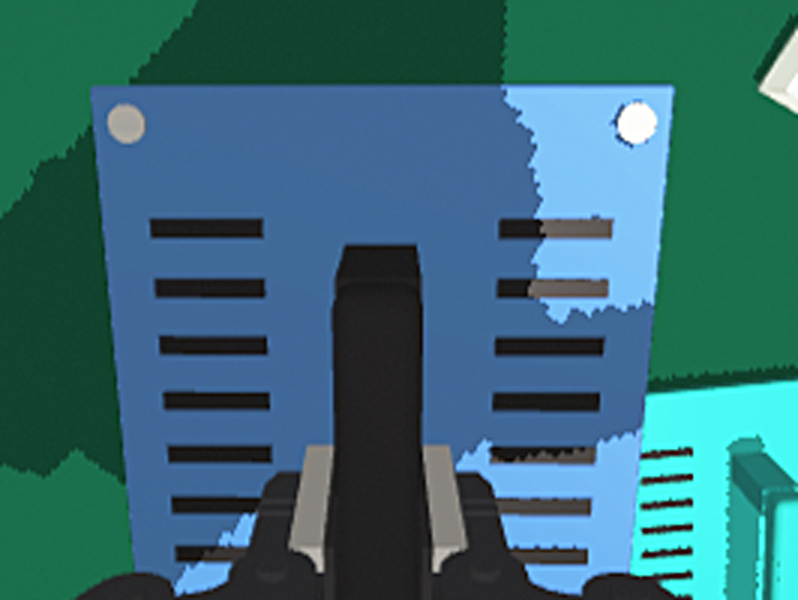

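View pics/w8c.png

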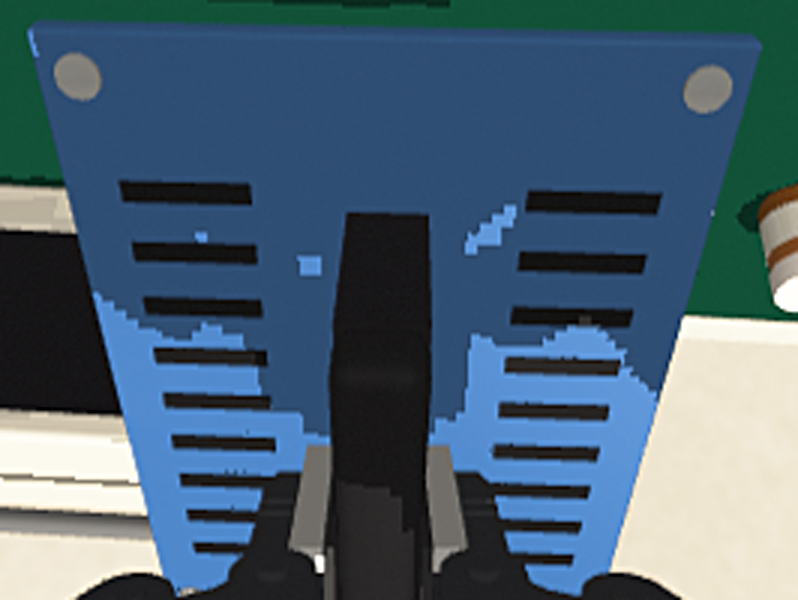

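```bash
cat > hand.py <<'E'
from fit import *
T=np.load('w8T.npy');tl=np.load('w8tool.npy');Tt=np.eye(4);Tt[:3,:3]=tl[:,:3];Tt[:3,3]=tl[:,3]
TC=np.linalg.inv(Tt)@T; np.save('TC.npy',TC)
print(np.round(TC,3))
K=arm.camera_info('wrist')['camera_matrix'];info={'camera_matrix':K,'world_from_camera':TC}
def px(a): return (np.array(a,float)+.5)/3-.5+[190,90]
o5=dict(lo=[(150,228),(155,288),(159,346),(163,401),(168,454),(172,506)],li=[(263,228),(265,288),(267,346),(270,401),(272,454)],
 ri=[(499,229),(497,288),(495,347),(492,402)],ro=[(613,229),(608,288),(604,347),(600,402)],s=[(126,124),(637,124)],c=[(92,87),(674,87)])
o8=dict(lo=[(120,190),(132,251),(143,305),(154,355),(164,401),(172,441)],li=[(251,194),(257,254),(262,309),(267,358),(271,403)],
 ri=[(526,201),(519,261),(511,316),(505,365)],ro=[(662,203),(646,263),(632,318),(620,367)],s=[(78,77),(707,89)],c=[(36,37),(753,47)])
def model(g,o):
    a,b,y0,pt,u,v=g;P=[];
    for k,sx in (('lo',-a),('li',-b),('ri',b),('ro',a)): P+= [[sx,y0-pt*i,0] for i in range(len(o[k]))]
    P+=[[-u,v,0],[u,v,0]]; P+=[[-55,75,0],[55,75,0]]
    return np.array(P)
def obs(o): return px(sum([o[k] for k in('lo','li','ri','ro','s','c')],[]))
# plate frame in image: x right, y up(far). in tool: x_right = ? determined by initial guess
# tool: image right = cam x ; far=+tool x ; plate normal = -tool z
cx=TC[:3,0]; 
R0=np.c_[cx, [1,0,0],[0,0,-1]]; 
print('det',np.linalg.det(R0))
def pose(v): 
    return R.from_rotvec(v[:3]).as_matrix()@R0, np.array(v[3:6])
def P(v,g,o):
    M,t=pose(v); return proj(info,model(g,o)@M.T+t)
if __name__=='__main__':
  def res(q):
    g=q[12:]
    return np.r_[(P(q[:6],g,o5)-obs(o5)).ravel(),(P(q[6:12],g,o8)-obs(o8)).ravel(),(q[:2]-[0,-.035])*[200,100],(q[3]-0)*0]
  q=least_squares(res,[0,0,0,0,0,17, 0,-.3,0,0,0,17, 40,20,45,8,47,67],x_scale='jac')
  print(q.cost,np.abs(q.fun).max())
  np.save('geom.npy',q.x[12:])
  print('geom',np.round(q.x[12:],2))
  for v in (q.x[:6],q.x[6:12]):
    M,t=pose(v); n=M[:,2]
    print('normal in tool',np.round(n,4),'rightaxis',np.round(M[:,0],4),'t',np.round(t,2),'bar ctr',np.round(t+36*n,2), 'theta',np.degrees(np.arctan2(-n[0],-n[2])).round(2))
E
python3 hand.py
```

```text
[[-0.00000e+00 -9.52000e-01 -3.07000e-01  7.92410e+01]
 [ 1.00000e+00  0.00000e+00 -0.00000e+00  1.28000e-01]
 [ 0.00000e+00 -3.07000e-01  9.52000e-01 -1.40708e+02]
 [ 0.00000e+00  0.00000e+00  0.00000e+00  1.00000e+00]]
det 0.9999999948392138
4.0481998207076435 1.2260160003791043
geom [46.38 23.66 48.14 12.32 49.41 68.41]
normal in tool [ 0.0304 -0.001  -0.9995] rightaxis [-6.e-04  1.e+00 -1.e-03] t [-1.74  0.84 22.59] bar ctr [ -0.64   0.81 -13.4 ] theta -1.74
normal in tool [-0.3372 -0.0362 -0.9408] rightaxis [-0.0172  0.9993 -0.0321] t [10.71  1.6  19.19] bar ctr [ -1.43   0.3  -14.68] theta 19.72
```

```bash
cat > tgt.py <<'E'
from fit import *
Rr=Rrim(1.9)
def target(n,r,z0=-19.2,h=0,rim=(584,4,84),Rr=Rr,bx=0):
    n=np.array(n)/np.linalg.norm(n);r=np.array(r);r=r-n*(n@r);r/=np.linalg.norm(r);f=np.cross(n,r)
    W=np.c_[-Rr[:,0],-Rr[:,1],Rr[:,2]]; M=W@np.c_[r,f,n].T
    bar=np.array(rim)+(41+h)*Rr[:,2]
    return M, bar-M@np.array([bx,0,z0])
N8=[-.3372,-.0362,-.9408];R8=[-.0172,.9993,-.0321]
if __name__=='__main__':
    from ik import ik
    for h in(0,20,60,120):
        M,p=target(N8,R8,h=h); o=ik(p,M[:,0],M[:,2],15)[0]
        print(h,np.round(M,3).tolist() if h==0 else '',np.round(p,1),round(o[0],2),np.round(o[1],2))
E
python3 tgt.py
```

```text
0 [[0.215, -0.847, 0.487], [-0.935, -0.033, 0.354], [-0.283, -0.531, -0.799]] [572.9  10.1 104.2] 0.0 [ 0.03  0.31 -0.37 -0.83 -0.48  0.78]
20  [562.9   9.8 121.5] 0.0 [ 0.04  0.26 -0.39 -0.79 -0.49  0.73]
60  [542.9   9.1 156.1] 0.0 [ 0.06  0.18 -0.42 -0.71 -0.52  0.62]
120  [512.9   8.1 208.1] 0.0 [ 0.1   0.05 -0.45 -0.59 -0.58  0.46]
```

```bash
cat > seg.py <<'E'
import sys
from h import *
t=list(map(float,sys.argv[1:4]));roll=float(sys.argv[4]);n=int(sys.argv[5])
s,M=to(t); d=M.T@(np.array(t)-s['position'])
out=[]
for k in range(n):
    a=R.from_euler('z',roll*k/n,degrees=True).inv().apply(d/n)/1000
    out.append([*np.round(a,3).tolist(),round(roll/n,1)])
print(out)
E
python3 seg.py 430 80 380 -50 10; python3 -c "
from ik import *
import numpy as np
tz=np.array([.685,-.016,-.728]);tz/=np.linalg.norm(tz)
for pos,yaw in (([430,80,380],-126),([0,480,420],-77),([-300,620,400],-77)):
    h=np.array([np.cos(np.radians(yaw)),np.sin(np.radians(yaw)),0]);tx=h-tz*(h@tz);tx/=np.linalg.norm(tx)
    o=ik(np.array(pos),tx,tz,15)[0];print(pos,round(o[0],1),np.round(o[1],2))
"
```

```text
t 16.0 pos [ 559.  -358.5  270. ] x [-0.718 -0.064 -0.693] y [-0.03   0.998 -0.062] z [ 0.695 -0.024 -0.718] j [-0.518  0.204 -0.144 -0.608 -0.602 -0.601] F [ 1.7 -0.9  4.3] w 12.9
shift tool mm [ -11.7  434.5 -179.1]
[[-0.001, 0.043, -0.018, -5.0], [-0.005, 0.043, -0.018, -5.0], [-0.009, 0.043, -0.018, -5.0], [-0.012, 0.042, -0.018, -5.0], [-0.016, 0.04, -0.018, -5.0], [-0.019, 0.039, -0.018, -5.0], [-0.023, 0.037, -0.018, -5.0], [-0.026, 0.035, -0.018, -5.0], [-0.029, 0.033, -0.018, -5.0], [-0.032, 0.03, -0.018, -5.0]]
[430, 80, 380] 0.0 [ 0.8  -0.39 -0.87  0.86 -0.73 -1.85]
[0, 480, 420] 0.0 [ 2.23  0.15 -0.24  0.57 -1.69 -2.15]
[-300, 620, 400] 0.0 [ 2.42  0.7   0.57  0.51 -2.01 -2.18]
```

Request:
arm_command(
  commands=[0.002, 0.043, -0.02, -5, -0.003, 0.043, -0.02, -5, -0.006, 0.043, -0.018, -5, -0.009, 0.042, -0.018, -5, -0.013, 0.041, -0.018, -5],
)

```text
clock: 16.5
position: [493.0, -163.4, 323.5]
ee_rot: [-0.209, 0.9, -0.103, 0.367]
contact_force: [-0.2, -1.6, -3.7]
gripper_width: 12.8
```

Request:
arm_command(
  commands=[-0.016, 0.039, -0.018, -5, -0.019, 0.037, -0.018, -5, -0.022, 0.035, -0.018, -5, -0.025, 0.033, -0.018, -5, -0.028, 0.03, -0.018, -5],
)

```text
clock: 17.0
position: [428.1, 30.2, 375.9]
ee_rot: [-0.386, 0.839, -0.175, 0.342]
contact_force: [1.4, 1.6, -4.2]
gripper_width: 12.8
```

```bash
python3 seg.py 100 480 420 -40 10
```

```text
t 17.0 pos [428.1  30.2 375.9] x [-0.468 -0.767 -0.439] y [-0.527  0.641 -0.558] z [ 0.709 -0.03  -0.705] j [ 0.65  -0.428 -0.918  0.894 -0.62  -1.987] F [ 1.4  1.6 -4.2] w 12.8
shift tool mm [-210.6  436.8 -277.1]
[[-0.021, 0.044, -0.028, -4.0], [-0.024, 0.042, -0.028, -4.0], [-0.027, 0.04, -0.028, -4.0], [-0.03, 0.038, -0.028, -4.0], [-0.032, 0.036, -0.028, -4.0], [-0.035, 0.034, -0.028, -4.0], [-0.037, 0.031, -0.028, -4.0], [-0.039, 0.029, -0.028, -4.0], [-0.041, 0.026, -0.028, -4.0], [-0.043, 0.023, -0.028, -4.0]]
```

Request:
arm_command(
  commands=[-0.019, 0.039, -0.024, -4, -0.021, 0.037, -0.024, -4, -0.024, 0.035, -0.024, -4, -0.026, 0.034, -0.024, -4, -0.028, 0.032, -0.024, -4],
)

```text
clock: 17.5
position: [309.5, 200.2, 399.5]
ee_rot: [-0.506, 0.775, -0.209, 0.316]
contact_force: [2.0, 2.2, -3.2]
gripper_width: 12.5
```

Request:
arm_command(
  commands=[-0.031, 0.031, -0.025, -4, -0.033, 0.028, -0.025, -4, -0.034, 0.026, -0.025, -4, -0.036, 0.024, -0.025, -4, -0.038, 0.021, -0.025, -4],
)

```text
clock: 18.0
position: [158.2, 397.9, 436.3]
ee_rot: [-0.646, 0.67, -0.241, 0.275]
contact_force: [1.0, 0.5, -2.8]
gripper_width: 12.8
```

```bash
python3 seg.py -250 650 400 -10 10
```

```text
t 18.0 pos [158.2 397.9 436.3] x [-0.013 -0.998 -0.057] y [-0.733  0.048 -0.679] z [ 0.681  0.032 -0.732] j [ 2.008 -0.102 -0.495  0.683 -1.529 -2.198] F [ 1.   0.5 -2.8] w 12.8
shift tool mm [-244.1  335.9 -243. ]
[[-0.024, 0.034, -0.024, -1.0], [-0.025, 0.033, -0.024, -1.0], [-0.026, 0.033, -0.024, -1.0], [-0.026, 0.032, -0.024, -1.0], [-0.027, 0.032, -0.024, -1.0], [-0.027, 0.031, -0.024, -1.0], [-0.028, 0.031, -0.024, -1.0], [-0.028, 0.03, -0.024, -1.0], [-0.029, 0.03, -0.024, -1.0], [-0.029, 0.029, -0.024, -1.0]]
```

Request:
arm_command(
  commands=[-0.025, 0.034, -0.024, -1, -0.026, 0.033, -0.024, -1, -0.026, 0.033, -0.024, -1, -0.026, 0.032, -0.024, -1, -0.027, 0.032, -0.024, -1],
)

```text
clock: 18.5
position: [-54.6, 528.3, 422.4]
ee_rot: [0.683, -0.641, 0.235, -0.26]
contact_force: [0.4, 1.4, -3.6]
gripper_width: 13.0
```

Request:
arm_command(
  commands=[-0.027, 0.032, -0.024, -1, -0.028, 0.031, -0.024, -1, -0.028, 0.031, -0.024, -1, -0.029, 0.03, -0.024, -1, -0.029, 0.03, -0.024, -1],
)

```text
clock: 19.0
position: [-272.7, 649.4, 413.6]
ee_rot: [0.719, -0.609, 0.23, -0.244]
contact_force: [0.2, 0.6, -1.9]
gripper_width: 12.8
```

```bash
python3 seg.py -450 850 480 0 6
python3 - <<'E'
from h import *
save('side','s9');save('top','t9')
E
```

```text
t 19.0 pos [-272.7  649.4  413.6] x [ 0.154 -0.988  0.034] y [-0.763 -0.141 -0.631] z [ 0.628  0.071 -0.775] j [ 2.38   0.641  0.523  0.535 -1.887 -2.158] F [ 0.2  0.6 -1.9] w 12.8
shift tool mm [-223.    65.2 -148.6]
[[-0.037, 0.011, -0.025, 0.0], [-0.037, 0.011, -0.025, 0.0], [-0.037, 0.011, -0.025, 0.0], [-0.037, 0.011, -0.025, 0.0], [-0.037, 0.011, -0.025, 0.0], [-0.037, 0.011, -0.025, 0.0]]
```

View pics/s9.png

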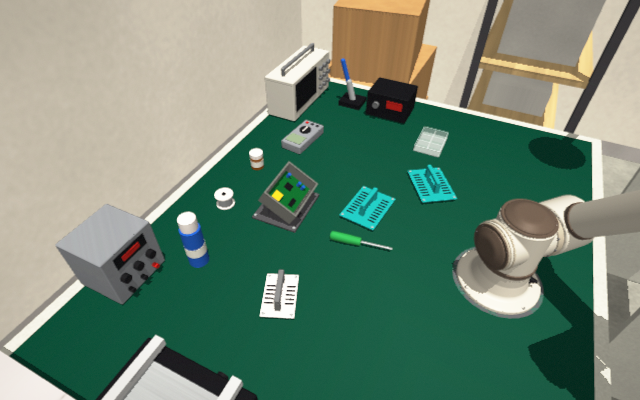

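Request:
arm_command(
  commands=[-0.04, 0.011, -0.027, 0, -0.04, 0.011, -0.027, 0, -0.04, 0.011, -0.027, 0, -0.04, 0.011, -0.027, 0, -0.04, 0.011, -0.027, 0],
)

```text
clock: 19.6
position: [-364.3, 712.6, 378.4]
ee_rot: [0.728, -0.61, 0.223, -0.218]
contact_force: [-0.8, 1.4, -3.5]
gripper_width: 12.8
```

```bash
python3 seg.py -550 1000 560 0 6
```

```text
t 19.6 pos [-364.3  712.6  378.4] x [ 0.155 -0.986  0.059] y [-0.791 -0.16  -0.59 ] z [ 0.592  0.045 -0.805] j [ 2.385  0.972  1.111  0.534 -2.103 -2.026] F [-0.8  1.4 -3.5] w 12.8
shift tool mm [-301.4   -6.3 -243.1]
[[-0.05, -0.001, -0.041, 0.0], [-0.05, -0.001, -0.041, 0.0], [-0.05, -0.001, -0.041, 0.0], [-0.05, -0.001, -0.041, 0.0], [-0.05, -0.001, -0.041, 0.0], [-0.05, -0.001, -0.041, 0.0]]
```

Request:
arm_command(
  commands=[-0.04, -0.005, -0.03, 0, -0.04, -0.005, -0.03, 0, -0.04, -0.005, -0.03, 0, -0.04, -0.005, -0.03, 0, -0.04, -0.005, -0.03, 0],
)

```text
clock: 20.1
position: [-366.3, 703.6, 375.9]
ee_rot: [0.73, -0.629, 0.218, -0.157]
contact_force: [-5.8, 4.7, -22.2]
gripper_width: 13.1
```

```bash
python3 seg.py -450 1000 560 0 6
```

```text
t 20.1 pos [-366.3  703.6  375.9] x [ 0.115 -0.986  0.121] y [-0.85  -0.161 -0.502] z [ 0.515 -0.045 -0.856] j [ 2.362  1.059  1.367  0.443 -2.263 -1.993] F [ -5.8   4.7 -22.2] w 13.1
shift tool mm [-279.7  -68.9 -214. ]
[[-0.047, -0.011, -0.036, 0.0], [-0.047, -0.011, -0.036, 0.0], [-0.047, -0.011, -0.036, 0.0], [-0.047, -0.011, -0.036, 0.0], [-0.047, -0.011, -0.036, 0.0], [-0.047, -0.011, -0.036, 0.0]]
```

Run:
```python
from h import *
save('side','s10');save('wrist','w10');save('top','t10');st()
```

```text
t 20.25 pos [-359.   696.6  412.6] x [ 0.114 -0.991  0.075] y [-0.866 -0.136 -0.481] z [ 0.487 -0.01  -0.873] j [ 2.363  1.019  1.383  0.452 -2.268 -1.994] F [ 1.6 -0.8 -0. ] w 12.8
```

View pics/w10.png

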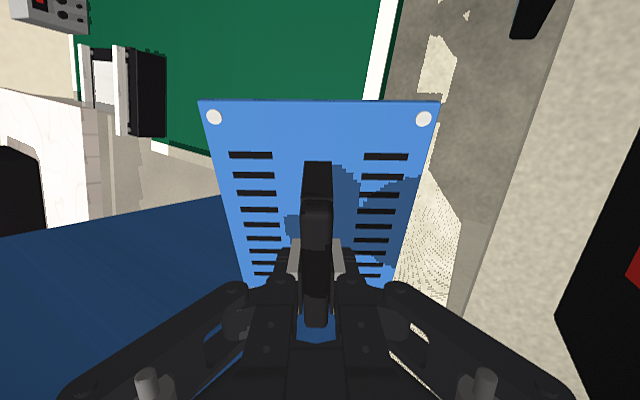

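View pics/t10.png

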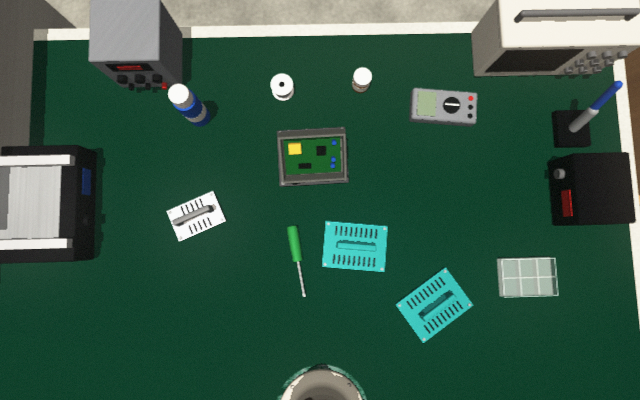

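```bash
python3 seg.py 30 760 450 0 8
```

```text
t 20.25 pos [-359.   696.6  412.6] x [ 0.114 -0.991  0.075] y [-0.866 -0.136 -0.481] z [ 0.487 -0.01  -0.873] j [ 2.363  1.019  1.383  0.452 -2.268 -1.994] F [ 1.6 -0.8 -0. ] w 12.8
shift tool mm [ -15.7 -363.5  156.2]
[[-0.002, -0.045, 0.02, 0.0], [-0.002, -0.045, 0.02, 0.0], [-0.002, -0.045, 0.02, 0.0], [-0.002, -0.045, 0.02, 0.0], [-0.002, -0.045, 0.02, 0.0], [-0.002, -0.045, 0.02, 0.0], [-0.002, -0.045, 0.02, 0.0], [-0.002, -0.045, 0.02, 0.0]]
```

Request:
arm_command(
  commands=[-0.002, -0.045, 0.018, 0, -0.002, -0.045, 0.018, 0, -0.002, -0.045, 0.018, 0, -0.002, -0.045, 0.018, 0, -0.002, -0.045, 0.018, 0],
)

```text
clock: 20.75
position: [-140.8, 733.6, 462.4]
ee_rot: [0.736, -0.635, 0.163, -0.169]
contact_force: [0.6, 0.9, -3.2]
gripper_width: 13.1
```

```bash
python3 seg.py 30 900 550 0 5
```

```text
t 20.75 pos [-140.8  733.6  462.4] x [ 0.141 -0.99   0.025] y [-0.879 -0.137 -0.457] z [ 0.455  0.042 -0.889] j [ 2.125  0.666  0.795  0.446 -1.892 -1.875] F [ 0.6  0.9 -3.2] w 13.1
shift tool mm [-138.4 -212.9    6.8]
[[-0.028, -0.043, 0.001, 0.0], [-0.028, -0.043, 0.001, 0.0], [-0.028, -0.043, 0.001, 0.0], [-0.028, -0.043, 0.001, 0.0], [-0.028, -0.043, 0.001, 0.0]]
```

Request:
arm_command(
  commands=[-0.03, -0.038, -0.005, 0, -0.03, -0.038, -0.005, 0, -0.035, -0.03, -0.01, 0, -0.04, -0.015, -0.02, 0, -0.04, -0.01, -0.025, 0],
)

```text
clock: 21.25
position: [-84.2, 749.4, 510.1]
ee_rot: [0.73, -0.659, 0.145, -0.112]
contact_force: [-0.9, 1.2, -2.5]
gripper_width: 12.7
```

```bash
python3 seg.py 30 1000 650 0 5
```

```text
t 21.25 pos [-84.2 749.4 510.1] x [ 0.09  -0.994  0.065] y [-0.929 -0.107 -0.354] z [ 0.359 -0.028 -0.933] j [ 2.006  0.872  1.389  0.409 -2.234 -1.674] F [-0.9  1.2 -2.5] w 12.7
shift tool mm [-229.7 -182.5  -96.6]
[[-0.046, -0.037, -0.019, 0.0], [-0.046, -0.037, -0.019, 0.0], [-0.046, -0.037, -0.019, 0.0], [-0.046, -0.037, -0.019, 0.0], [-0.046, -0.037, -0.019, 0.0]]
```

```bash
cat > sim.py <<'E'
from ik import *
def tool(j):
    q,x,z=fk(j,p,s4,s6); return q,np.c_[x,np.cross(z,x),z]
vel=np.array([2.79,2.79,3.14,3.14,3.14,3.14])*.07
def step(j,row,w,mode='opt'):
    q,M=tool(j); tp=q+M@(np.array(row[:3])*1000); TM=M@R.from_euler('z',row[3],degrees=True).as_matrix()
    def res(jj):
        a,A=tool(jj); e=R.from_matrix(TM@A.T).as_rotvec(); return np.r_[a-tp,w*e,1e-3*(jj-j)]
    s=least_squares(res,np.clip(j,lo+1e-4,hi-1e-4),bounds=(lo,hi),xtol=1e-6,ftol=1e-6).x
    d=s-j; k=max(1,np.max(np.abs(d)/vel)); return j+d/k
def run(j,rows,w):
    for r in rows: j=step(np.array(j),r,w)
    return j
if __name__=='__main__':
    tests=[([.214,1.059,1.408,.008,-1.903,-.194],[[0,-.04,-.03,0]]*5,'918.7 30 349.5 z .158 -.009'),
     ([.222,.996,1.408,.045,-1.83,-.188],[[0,-.04,-.03,0]]*5,'912.6 29 448 z .317 -.011'),
     ([.236,.897,1.407,.087,-1.767,-.187],[[0,-.045,-.02,0]]*5,'925 30 511 z .467 -.016'),
     ([2.385,.972,1.111,.534,-2.103,-2.026],[[-.04,-.005,-.03,0]]*5,'-366 703 376(412) z .515(.487) -.045(-.01)'),
     ([2.125,.666,.795,.446,-1.892,-1.875],[[-0.03,-0.038,-0.005,0],[-0.03,-0.038,-0.005,0],[-0.035,-0.03,-0.01,0],[-0.04,-0.015,-0.02,0],[-0.04,-0.01,-0.025,0]],'-84 749 510 z .359 -.028')]
    for w in (100,200,300,500,1000):
        print('w',w)
        for j,r,t in tests:
            q,M=tool(run(j,r,w)); print('  ',np.round(q),np.round(M[:,2],3),'| obs',t)
E
python3 sim.py
```

```text
w 100
   [1030.   36.  473.] [ 0.642 -0.016 -0.767] | obs 918.7 30 349.5 z .158 -.009
   [1016.   37.  554.] [ 0.726 -0.021 -0.688] | obs 912.6 29 448 z .317 -.011
   [1019.   36.  641.] [ 0.845 -0.024 -0.535] | obs 925 30 511 z .467 -.016
   [-468.  829.  526.] [ 0.346  0.697 -0.628] | obs -366 703 376(412) z .515(.487) -.045(-.01)
   [-104.  881.  572.] [ 0.463  0.469 -0.752] | obs -84 749 510 z .359 -.028
w 200
   [1000.   34.  441.] [ 0.527 -0.014 -0.85 ] | obs 918.7 30 349.5 z .158 -.009
   [990.  35. 521.] [ 0.627 -0.019 -0.779] | obs 912.6 29 448 z .317 -.011
   [994.  34. 605.] [ 0.758 -0.022 -0.652] | obs 925 30 511 z .467 -.016
   [-433.  808.  489.] [ 0.429  0.562 -0.707] | obs -366 703 376(412) z .515(.487) -.045(-.01)
   [-94. 860. 548.] [ 0.471  0.367 -0.802] | obs -84 749 510 z .359 -.028
w 300
   [970.  32. 409.] [ 0.4   -0.012 -0.916] | obs 918.7 30 349.5 z .158 -.009
   [963.  33. 489.] [ 0.516 -0.017 -0.856] | obs 912.6 29 448 z .317 -.011
   [969.  33. 569.] [ 0.659 -0.019 -0.752] | obs 925 30 511 z .467 -.016
   [-402.  786.  456.] [ 0.497  0.415 -0.762] | obs -3
[... 215 characters left out ...]
.] [ 0.355 -0.014 -0.935] | obs 912.6 29 448 z .317 -.011
   [935.  31. 523.] [ 0.51  -0.016 -0.86 ] | obs 925 30 511 z .467 -.016
   [-367.  760.  421.] [ 0.557  0.227 -0.799] | obs -366 703 376(412) z .515(.487) -.045(-.01)
   [-77. 819. 506.] [ 0.468  0.155 -0.87 ] | obs -84 749 510 z .359 -.028
w 1000
   [899.  29. 340.] [ 0.08  -0.005 -0.997] | obs 918.7 30 349.5 z .158 -.009
   [899.  29. 417.] [ 0.219 -0.011 -0.976] | obs 912.6 29 448 z .317 -.011
   [908.  29. 487.] [ 0.379 -0.013 -0.925] | obs 925 30 511 z .467 -.016
   [-347.  743.  400.] [ 0.585  0.097 -0.806] | obs -366 703 376(412) z .515(.487) -.045(-.01)
   [-71. 805. 492.] [ 0.461  0.076 -0.884] | obs -84 749 510 z .359 -.028
```

```bash
cat > sim2.py <<'E'
from sim import *
def dls(j,row,w,lam,N,clipd=None):
    q,M=tool(j); tp=q+M@(np.array(row[:3])*1000); TM=M@R.from_euler('z',row[3],degrees=True).as_matrix()
    jj=j.copy()
    def err(x):
        a,A=tool(x); return np.r_[(tp-a)/1000,w*R.from_matrix(TM@A.T).as_rotvec()]
    for _ in range(N):
        e=err(jj); J=np.array([(e-err(jj+1e-5*np.eye(6)[i]))/1e-5 for i in range(6)]).T
        d=J.T@np.linalg.solve(J@J.T+lam**2*np.eye(6),e)
        if np.abs(d).max()>.2: d*=.2/np.abs(d).max()
        jj=np.clip(jj+d,lo+.002,hi-.002)
        if np.abs(d).max()<1e-5: break
    d=jj-j; k=max(1,np.max(np.abs(d)/vel)); return j+d/k
T=[([.214,1.059,1.408,.008,-1.903,-.194],[[0,-.04,-.03,0]]*5,'918.7 30 349.5 z .158 -.009'),
     ([.222,.996,1.408,.045,-1.83,-.188],[[0,-.04,-.03,0]]*5,'912.6 29 448 z .317 -.011'),
     ([2.385,.972,1.111,.534,-2.103,-2.026],[[-.04,-.005,-.03,0]]*5,'-366 703 376(412) z .515(.487) -.045(-.01)'),
     ([2.125,.666,.795,.446,-1.892,-1.875],[[-0.03,-0.038,-0.005,0],[-0.03,-0.038,-0.005,0],[-0.035,-0.03,-0.01,0],[-0.04,-0.015,-0.02,0],[-0.04,-0.01,-0.025,0]],'-84 749 510 z .359 -.028')]
if __name__=='__main__':
  for w in (.3,1):
   for lam in (.01,.05,.2):
    for N in (1,5,20,60):
     print(w,lam,N)
     for j,r,t in T:
      j=np.array(j)
      for x in r: j=dls(j,x,w,lam,N)
      q,M=tool(j); print('  ',np.round(q),np.round(M[:,2],3),np.round(j,2),'| obs',t)
E
timeout 500 python3 sim2.py
```

```text
0.3 0.01 1
   [755.  -7.  11.] [-0.806 -0.182 -0.563] [ 0.21  1.49  1.41  0.02 -2.47 -0.18] | obs 918.7 30 349.5 z .158 -.009
   [779.  -5.  50.] [-0.713 -0.204 -0.671] [ 0.22  1.42  1.41  0.07 -2.39 -0.15] | obs 912.6 29 448 z .317 -.011
   [-362.  718.  355.] [ 0.635 -0.005 -0.772] [ 2.37  1.06  1.21  0.56 -2.18 -1.96] | obs -366 703 376(412) z .515(.487) -.045(-.01)
   [-81. 808. 460.] [ 0.508  0.014 -0.862] [ 2.01  1.    1.41  0.58 -2.13 -1.54] | obs -84 749 510 z .359 -.028
0.3 0.01 5
   [ 664.  -45. -100.] [-0.936 -0.258  0.241] [ 0.2   1.89  1.41  0.29 -2.89  0.1 ] | obs 918.7 30 349.5 z .158 -.009
   [692. -47. -45.] [-0.944 -0.318  0.084] [ 0.2   1.8   1.41  0.39 -2.81  0.19] | obs 912.6 29 448 z .317 -.011
   [-360.  734.  376.] [ 0.563  0.064 -0.824] [ 2.36  1.01  1.21  0.54 -2.1  -1.98] | obs -366 703 376(412) z .515(.487) -.045(-.01)
   [-70. 816. 501.] [ 0.434  0.138 -0.89 ] [ 2.    0.93  1.41  0.53 -2.05 -1.58] | obs -84 749 510 z .359 -.028
0.3 0.01 20
   [729. -18. -36.] [-0.854 -0.468 -0.229] [ 0.27  1.64  1.28  0.39 -2.51  0.22] | obs 918.7 30 349.5 z .158 -.009
  
[... 9801 characters left out ...]
.584  0.097 -0.806] [ 2.35  1.08  1.37  0.62 -2.16 -1.88] | obs -366 703 376(412) z .515(.487) -.045(-.01)
   [-65. 806. 492.] [ 0.46   0.077 -0.885] [ 1.99  0.93  1.39  0.54 -2.09 -1.58] | obs -84 749 510 z .359 -.028
1 0.2 60
   [878.  23. 258.] [-0.125 -0.05  -0.991] [ 0.22  1.09  1.41  0.02 -2.02 -0.19] | obs 918.7 30 349.5 z .158 -.009
   [887.  26. 339.] [ 0.038 -0.052 -0.998] [ 0.23  1.01  1.41  0.06 -1.95 -0.18] | obs 912.6 29 448 z .317 -.011
   [-347.  743.  400.] [ 0.585  0.097 -0.806] [ 2.35  1.08  1.37  0.62 -2.16 -1.88] | obs -366 703 376(412) z .515(.487) -.045(-.01)
   [-71. 805. 492.] [ 0.461  0.076 -0.884] [ 2.    0.93  1.39  0.55 -2.09 -1.58] | obs -84 749 510 z .359 -.028
```

```bash
python3 seg.py 330 720 450 0 9
python3 - <<'E'
from ik import *
# reach check at az 65 for tilt vectors
for v in ([.36,-.03],[.45,.2],[.48,.3]):
  tz=np.array([*v,-np.sqrt(1-v[0]**2-v[1]**2)]);h=np.array([.1,-1,0]);tx=h-tz*(h@tz);tx/=np.linalg.norm(tx)
  for pos in ([330,720,450],[420,830,480],[480,950,560]):
    o=ik(np.array(pos),tx,tz,8)[0];print(v,pos,round(o[0],1),np.round(o[1],2))
E
```

```text
t 21.25 pos [-84.2 749.4 510.1] x [ 0.09  -0.994  0.065] y [-0.929 -0.107 -0.354] z [ 0.359 -0.028 -0.933] j [ 2.006  0.872  1.389  0.409 -2.234 -1.674] F [-0.9  1.2 -2.5] w 12.7
shift tool mm [  62.6 -360.4  205.5]
[[0.007, -0.04, 0.023, 0.0], [0.007, -0.04, 0.023, 0.0], [0.007, -0.04, 0.023, 0.0], [0.007, -0.04, 0.023, 0.0], [0.007, -0.04, 0.023, 0.0], [0.007, -0.04, 0.023, 0.0], [0.007, -0.04, 0.023, 0.0], [0.007, -0.04, 0.023, 0.0], [0.007, -0.04, 0.023, 0.0]]
[0.36, -0.03] [330, 720, 450] 0.0 [ 1.47  0.64  0.77  0.37 -1.69 -1.34]
[0.36, -0.03] [420, 830, 480] 58.6 [ 1.4   0.97  1.41  0.46 -1.86 -1.14]
[0.36, -0.03] [480, 950, 560] 178.1 [ 1.41  0.98  1.36  0.6  -1.62 -1.12]
[0.45, 0.2] [330, 720, 450] 0.0 [ 1.49  0.45  0.38  0.47 -1.27 -1.44]
[0.45, 0.2] [420, 830, 480] 2.0 [ 1.39  0.95  1.41  0.43 -1.71 -1.13]
[0.45, 0.2] [480, 950, 560] 120.9 [ 1.39  0.96  1.37  0.56 -1.47 -1.14]
[0.48, 0.3] [330, 720, 450] 0.0 [ 1.49  0.39  0.22  0.54 -1.08 -1.5 ]
[0.48, 0.3] [420, 830, 480] 0.0 [ 1.4   0.72  0.9   0.45 -1.34 -1.24]
[0.48, 0.3] [480, 950, 560] 95.0 [ 1.39  0.96  1.38  0.53 -1.4  -1.13]
```

Request:
arm_command(
  commands=[0.006, -0.043, 0.022, 0, 0.006, -0.043, 0.022, 0, 0.006, -0.043, 0.022, 0, 0.006, -0.043, 0.022, 0, 0.006, -0.043, 0.022, 0],
)

```text
clock: 21.75
position: [145.3, 736.2, 528.6]
ee_rot: [0.732, -0.659, 0.103, -0.139]
contact_force: [0.8, -0.3, -2.4]
gripper_width: 13.1
```

```bash
python3 seg.py 500 850 560 0 8
```

```text
t 21.75 pos [145.3 736.2 528.6] x [ 0.11  -0.993 -0.032] y [-0.936 -0.092 -0.339] z [ 0.333  0.067 -0.94 ] j [ 1.717  0.595  0.899  0.36  -1.839 -1.51 ] F [ 0.8 -0.3 -2.4] w 13.1
shift tool mm [ -75.2 -353.3   96.3]
[[-0.009, -0.044, 0.012, 0.0], [-0.009, -0.044, 0.012, 0.0], [-0.009, -0.044, 0.012, 0.0], [-0.009, -0.044, 0.012, 0.0], [-0.009, -0.044, 0.012, 0.0], [-0.009, -0.044, 0.012, 0.0], [-0.009, -0.044, 0.012, 0.0], [-0.009, -0.044, 0.012, 0.0]]
```

Request:
arm_command(
  commands=[-0.01, -0.044, 0.012, 0, -0.01, -0.044, 0.012, 0, -0.015, -0.044, 0.008, 0, -0.02, -0.04, 0.005, 0, -0.025, -0.036, 0, 0],
)

```text
clock: 22.25
position: [321.7, 759.7, 552.4]
ee_rot: [0.73, -0.654, 0.088, -0.177]
contact_force: [-1.3, -1.4, -3.5]
gripper_width: 12.9
```

```bash
python3 seg.py 580 1000 600 0 8
```

```text
t 22.25 pos [321.7 759.7 552.4] x [ 0.128 -0.986 -0.104] y [-0.924 -0.081 -0.374] z [ 0.361  0.144 -0.922] j [ 1.48   0.823  1.408  0.38  -1.941 -1.193] F [-1.3 -1.4 -3.5] w 12.9
shift tool mm [-208.8 -275.9   83.8]
[[-0.026, -0.034, 0.01, 0.0], [-0.026, -0.034, 0.01, 0.0], [-0.026, -0.034, 0.01, 0.0], [-0.026, -0.034, 0.01, 0.0], [-0.026, -0.034, 0.01, 0.0], [-0.026, -0.034, 0.01, 0.0], [-0.026, -0.034, 0.01, 0.0], [-0.026, -0.034, 0.01, 0.0]]
```

Request:
arm_command(
  commands=[-0.037, -0.029, -0.015, 0, -0.037, -0.029, -0.015, 0, -0.037, -0.029, -0.015, 0, -0.037, -0.029, -0.015, 0, -0.037, -0.029, -0.015, 0],
)

```text
clock: 22.75
position: [352.6, 774.0, 604.9]
ee_rot: [0.719, -0.639, 0.063, -0.266]
contact_force: [-0.2, 0.4, -3.1]
gripper_width: 12.5
```

```bash
python3 seg.py 580 1000 600 0 8
```

```text
t 22.75 pos [352.6 774.  604.9] x [ 0.176 -0.952 -0.25 ] y [-0.885 -0.042 -0.463] z [ 0.43   0.302 -0.851] j [ 1.458  0.786  1.408  0.415 -1.784 -1.166] F [-0.2  0.4 -3.1] w 12.5
shift tool mm [-174.  -208.6  170.4]
[[-0.022, -0.026, 0.021, 0.0], [-0.022, -0.026, 0.021, 0.0], [-0.022, -0.026, 0.021, 0.0], [-0.022, -0.026, 0.021, 0.0], [-0.022, -0.026, 0.021, 0.0], [-0.022, -0.026, 0.021, 0.0], [-0.022, -0.026, 0.021, 0.0], [-0.022, -0.026, 0.021, 0.0]]
```

Request:
arm_command(
  commands=[-0.03, -0.036, -0.015, 0, -0.02, -0.036, -0.01, 0, 0.03, 0.002, 0.006, 0, 0.044, 0.003, 0.008, 0, 0.044, 0.003, 0.008, 0],
)

```text
clock: 23.25
position: [400.4, 710.2, 599.9]
ee_rot: [0.714, -0.63, 0.056, -0.302]
contact_force: [0.9, 0.6, -1.4]
gripper_width: 12.8
```

```bash
python3 seg.py 508 8 230 0 15
```

```text
t 23.25 pos [400.4 710.2 599.9] x [ 0.201 -0.933 -0.3  ] y [-0.865 -0.025 -0.501] z [ 0.46   0.36  -0.812] j [ 1.384  0.464  0.742  0.404 -1.369 -1.243] F [ 0.9  0.6 -1.4] w 12.8
shift tool mm [787.4 109.8  97.1]
[[0.052, 0.007, 0.006, 0.0], [0.052, 0.007, 0.006, 0.0], [0.052, 0.007, 0.006, 0.0], [0.052, 0.007, 0.006, 0.0], [0.052, 0.007, 0.006, 0.0], [0.052, 0.007, 0.006, 0.0], [0.052, 0.007, 0.006, 0.0], [0.052, 0.007, 0.006, 0.0], [0.052, 0.007, 0.006, 0.0], [0.052, 0.007, 0.006, 0.0], [0.052, 0.007, 0.006, 0.0], [0.052, 0.007, 0.006, 0.0], [0.052, 0.007, 0.006, 0.0], [0.052, 0.007, 0.006, 0.0], [0.052, 0.007, 0.006, 0.0]]
```

Excellent tilt (0.46, 0.36). Return.

Request:
arm_command(
  commands=[0.048, 0.006, 0.006, 0, 0.048, 0.006, 0.006, 0, 0.048, 0.006, 0.006, 0, 0.048, 0.006, 0.006, 0, 0.048, 0.006, 0.006, 0],
)

```text
clock: 23.75
position: [439.1, 488.4, 493.1]
ee_rot: [0.711, -0.629, 0.053, -0.309]
contact_force: [1.8, -0.0, -2.4]
gripper_width: 12.9
```

Request:
arm_command(
  commands=[0.047, 0.006, 0.006, 0, 0.047, 0.006, 0.006, 0, 0.047, 0.006, 0.006, 0, 0.047, 0.006, 0.006, 0, 0.047, 0.006, 0.006, 0],
)

```text
clock: 24.25
position: [476.0, 267.6, 384.6]
ee_rot: [0.708, -0.628, 0.053, -0.319]
contact_force: [1.7, -0.4, -2.6]
gripper_width: 12.8
```

```bash
python3 seg.py 508 8 230 0 7
```

```text
t 24.25 pos [476.  267.6 384.6] x [ 0.206 -0.923 -0.324] y [-0.855 -0.008 -0.518] z [ 0.476  0.384 -0.791] j [ 0.869 -0.139 -0.453  0.201 -0.618 -0.875] F [ 1.7 -0.4 -2.6] w 12.8
shift tool mm [296.4  54.9  37.9]
[[0.042, 0.008, 0.005, 0.0], [0.042, 0.008, 0.005, 0.0], [0.042, 0.008, 0.005, 0.0], [0.042, 0.008, 0.005, 0.0], [0.042, 0.008, 0.005, 0.0], [0.042, 0.008, 0.005, 0.0], [0.042, 0.008, 0.005, 0.0]]
```

Request:
arm_command(
  commands=[0.044, 0.008, 0.005, 0, 0.044, 0.008, 0.005, 0, 0.044, 0.008, 0.005, 0, 0.044, 0.008, 0.005, 0, 0.044, 0.008, 0.005, 0],
)

```text
clock: 24.75
position: [498.2, 69.2, 282.0]
ee_rot: [0.707, -0.625, 0.059, -0.326]
contact_force: [0.6, -0.3, -3.6]
gripper_width: 12.7
```

```bash
cat > look.py <<'E'
import sys
from h import *
n=sys.argv[1]
s,M=st(); info=arm.camera_info('wrist')
save('wrist','w'+n);np.save(f'w{n}T.npy',info['world_from_camera']);np.save(f'w{n}tool.npy',np.c_[M,s['position']])
save('side','s'+n);save('top','t'+n)
a=cv2.imread(f'pics/w{n}.png')[90:290,190:456]; cv2.imwrite(f'pics/w{n}c.png',cv2.resize(a,None,fx=3,fy=3,interpolation=cv2.INTER_CUBIC))
a=cv2.imread(f'pics/t{n}.png')[95:215,235:395]; b=cv2.imread(f'pics/s{n}.png')[120:240,220:380]
cv2.imwrite(f'pics/ts{n}.png',np.vstack([cv2.resize(a,None,fx=4,fy=2.4*4/2.4,interpolation=cv2.INTER_CUBIC)]))
cv2.imwrite(f'pics/ss{n}.png',cv2.resize(b,None,fx=4,fy=4,interpolation=cv2.INTER_CUBIC))
E
python3 look.py 11
```

```text
t 24.75 pos [498.2  69.2 282. ] x [ 0.213 -0.922 -0.324] y [-0.845 -0.006 -0.535] z [ 0.491  0.388 -0.78 ] j [ 0.295 -0.086 -0.448 -0.411 -0.607  0.096] F [ 0.6 -0.3 -3.6] w 12.7
```

View pics/ss11.png

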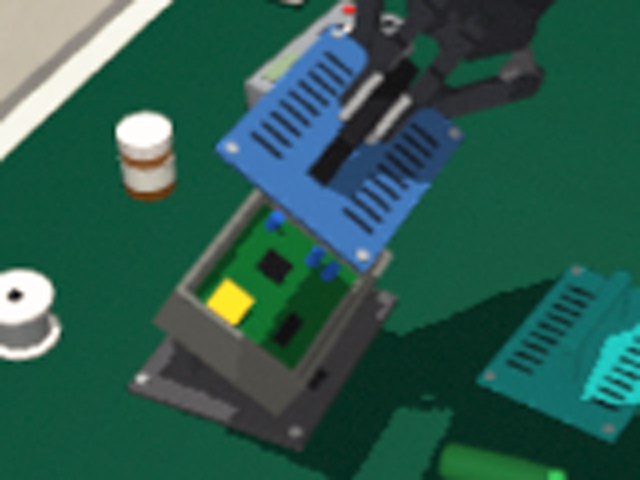

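View pics/w11c.png

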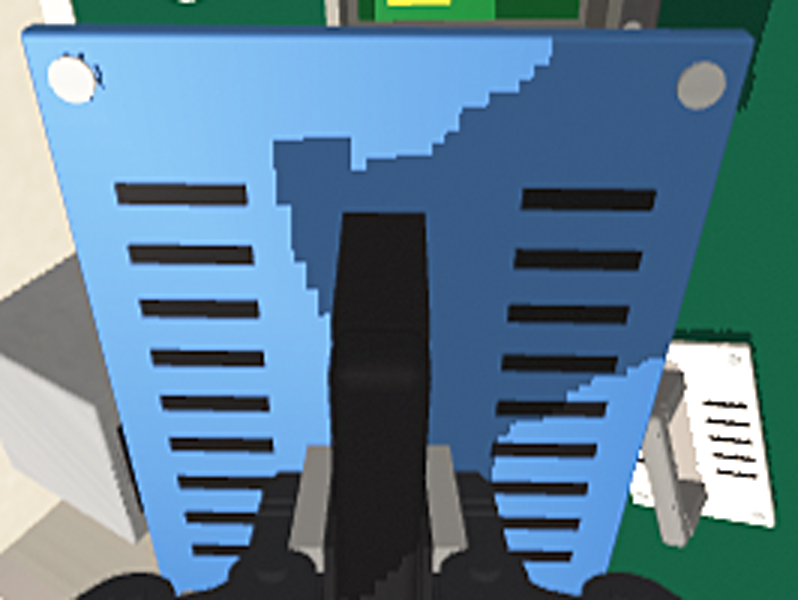

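View pics/ts11.png

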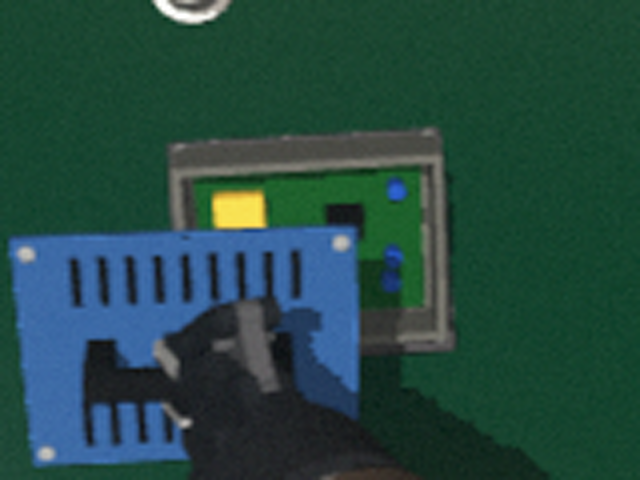

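```bash
cat > fit11.py <<'E'
from hand import *
from tgt import target,Rr
o=dict(lo=[(116,192),(129,253),(140,307),(151,356),(161,402),(170,443)],li=[(246,195),(253,255),(259,309),(264,358),(269,404)],
 ri=[(522,198),(515,259),(509,313),(503,362)],ro=[(655,200),(641,261),(628,315),(617,364)],s=[(72,80),(702,85)],c=[(28,41),(746,44)])
g=np.load('geom.npy')
q=least_squares(lambda v:(P(v,g,o)-obs(o)).ravel(),[0,-.3,0,0,0,17]); M,t=pose(q.x);n=M[:,2]
print(q.cost,'n',np.round(n,4),'r',np.round(M[:,0],4),'bar',np.round(t+36*n,2),'theta',np.degrees(np.arctan2(-n[0],-n[2])))
np.save('hand11.npy',np.r_[n,M[:,0],t+36*n])
tl=np.load('w11tool.npy');Mw=tl[:,:3]
W=Mw@np.c_[M[:,0],np.cross(n,M[:,0]),n]; Wd=np.c_[-Rr[:,0],-Rr[:,1],Rr[:,2]]
print('cover err rotvec in case axes deg (x upslope,y,z)',np.degrees(Rr.T@R.from_matrix(W@Wd.T).as_rotvec()).round(2))
# check in top & side: predicted plate corners
C5=np.array([[55,75,0],[55,-75,0],[-55,-75,0],[-55,75,0.]])
for z0,tt in (('vision',t),('mech',t+np.array([0,0,-19.2])-np.r_[0,0,(t+36*n)[2]])):
    Pw=(C5@np.c_[M[:,0],np.cross(n,M[:,0]),n].T+tt)@Mw.T+tl[:,3]
    for c in ('top','side'): print(z0,c,np.round(proj(arm.camera_info(c),Pw),1).tolist())
E
python3 fit11.py
```

```text
[[-0.00000e+00 -9.52000e-01 -3.07000e-01  7.92410e+01]
 [ 1.00000e+00  0.00000e+00 -0.00000e+00  1.28000e-01]
 [ 0.00000e+00 -3.07000e-01  9.52000e-01 -1.40708e+02]
 [ 0.00000e+00  0.00000e+00  0.00000e+00  1.00000e+00]]
det 0.9999999948392138
1.61498545170364 n [-0.3415 -0.026  -0.9395] r [-0.0081  0.9997 -0.0246] bar [ -1.46   0.2  -14.34] theta 19.976392842712542
cover err rotvec in case axes deg (x upslope,y,z) [ 1.85 -0.91 -1.13]
vision top [[320.8, 206.1], [239.6, 210.7], [232.5, 153.8], [319.3, 149.6]]
vision side [[333.7, 154.2], [308.6, 188.9], [270.6, 157.9], [299.8, 126.1]]
mech top [[321.9, 207.2], [240.2, 211.8], [233.1, 154.7], [320.4, 150.5]]
mech side [[335.0, 152.8], [309.9, 187.4], [271.8, 156.4], [301.0, 124.6]]
```

```bash
cat > go.py <<'E'
import sys
from h import *
from tgt import target,Rr
hh=np.load('hand11.npy')
h=float(sys.argv[1]); n=int(sys.argv[2])
s,M=st()
Mt,p=target(hh[:3],hh[3:6],h=h,bx=hh[6])
e=np.degrees(R.from_matrix(M.T@Mt).as_rotvec()); d=M.T@(p-s['position'])
print('target',np.round(p,1),'shift',np.round(d,1),'per row',np.round(d/n/1000,4),'rot err tool deg',np.round(e,2))
bar=s['position']+M@np.array([hh[6],0,-19.2]); print('bar rel rim in case axes',np.round(Rr.T@(bar-[584,4,84]),1))
E
python3 go.py 45 4
```

```text
t 24.9 pos [498.9  67.1 280.8] x [ 0.204 -0.924 -0.324] y [-0.847  0.    -0.531] z [ 0.491  0.383 -0.782] j [ 0.293 -0.084 -0.449 -0.406 -0.606  0.086] F [ 0.   0.4 -2.7] w 12.3
target [550.5   8.1 142.7] shift [109.9  29.7 110.8] per row [0.0275 0.0074 0.0277] rot err tool deg [-1.14  1.54 -1.24]
bar rel rim in case axes [ 25.7  60.3 230.3]
```

```bash
cat > cf.py <<'E'
from fit import *
def coverfit(tp,ti,sp,si,M,hh,pos):
    n=hh[:3];r=hh[3:6];A=M@np.c_[r,np.cross(n,r),n]
    C5=np.array([[55,75,0],[55,-75,0],[-55,-75,0],[-55,75,0.]])
    bar0=pos+M@np.array([hh[6],0,-19.2])
    it,is_=arm.camera_info('top'),arm.camera_info('side')
    def res(v):
        B=R.from_rotvec(v[3:6]).as_matrix()@A
        Pw=(C5+[0,0,-36])@B.T+v[:3]
        return np.r_[(proj(it,Pw)[ti]-tp).ravel(),(proj(is_,Pw)[si]-sp).ravel(),v[3:6]*30]
    q=least_squares(res,np.r_[bar0,0,0,0]);
    return q.x,bar0,q.fun
E
python3 - <<'E'
from cf import *
tl=np.load('w11tool.npy');hh=np.load('hand11.npy')
# C5 index: 0:(r+,far),1:(r+,near),2:(r-,near),3:(r-,far)
tp=np.array([[358,228],[10,238],[35,466]])/4-.375+[235,95]
sp=np.array([[217,148],[365,270],[463,135]])/4-.375+[220,120]
x,b,f=coverfit(tp,[3,2,1],sp,[2,1,0],tl[:,:3],hh,np.array([498.9,67.1,280.8]))
print('bar fit',np.round(x[:3],1),'rot',np.degrees(x[3:]).round(2),'kin',np.round(b,1)); print(np.round(f,1))
E
```

```text
bar fit [488.4  57.3 292.5] rot [ 0.35 -0.13 -0.46] kin [489.2  61.  296.2]
[-0.1 -0.4  0.2  0.5  0.2  0.3 -0.8 -0.4 -0.3  0.3  0.5  0.1  0.2 -0.1
 -0.2]
```

Request:
arm_command(
  commands=[0.027, 0.007, 0.027, -0.5, 0.027, 0.007, 0.027, -0.5, 0.027, 0.007, 0.026, 0, 0.025, 0.005, 0.02, 0, 0, 0, 0, 0],
)

```text
clock: 25.4
position: [558.9, 6.9, 164.4]
ee_rot: [0.712, -0.614, 0.073, -0.331]
contact_force: [0.1, 0.4, -2.6]
gripper_width: 12.5
```

```bash
python3 go.py 45 4; python3 look.py 12; python3 go.py 45 4
```

```text
t 25.4 pos [558.9   6.9 164.4] x [ 0.235 -0.924 -0.303] y [-0.827 -0.026 -0.562] z [ 0.511  0.383 -0.77 ] j [ 0.015  0.195 -0.37  -0.787 -0.559  0.719] F [ 0.1  0.4 -2.6] w 12.5
target [550.5   8.1 142.7] shift [ 3.6 19.1 12.9] per row [0.0009 0.0048 0.0032] rot err tool deg [-2.52  1.46  0.9 ]
bar rel rim in case axes [ 17.2  -1.9 100.5]
t 25.4 pos [558.9   6.9 164.4] x [ 0.235 -0.924 -0.303] y [-0.827 -0.026 -0.562] z [ 0.511  0.383 -0.77 ] j [ 0.015  0.195 -0.37  -0.787 -0.559  0.719] F [ 0.1  0.4 -2.6] w 12.5
t 25.55 pos [558.5   8.9 168.6] x [ 0.24  -0.923 -0.303] y [-0.824 -0.028 -0.567] z [ 0.514  0.385 -0.767] j [ 0.018  0.187 -0.37  -0.785 -0.56   0.717] F [-0.7 -0.3 -3. ] w 13.0
target [550.5   8.1 142.7] shift [ 6.7 21.3 15.4] per row [0.0017 0.0053 0.0039] rot err tool deg [-2.79  1.59  1.15]
bar rel rim in case axes [1.900e+01 1.000e-01 1.043e+02]
```

View pics/ss12.png

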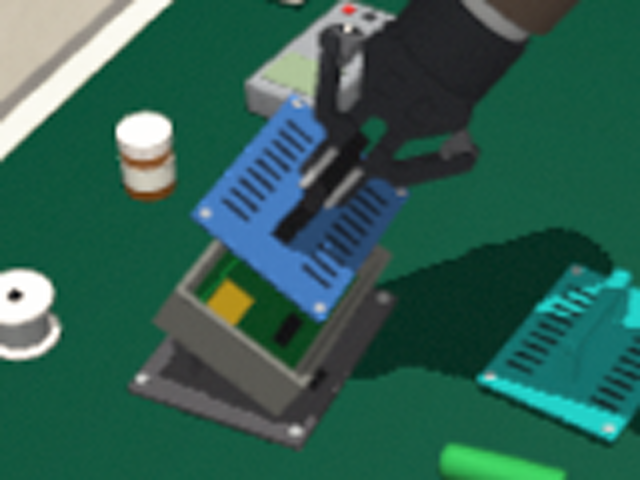

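View pics/ts12.png

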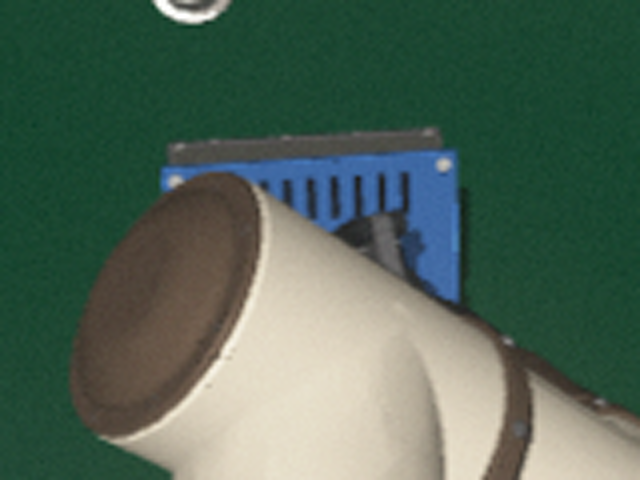

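View pics/w12.png

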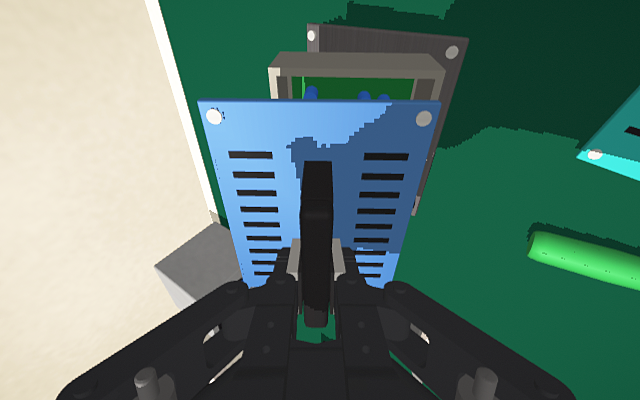

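Run:
```python
import cv2
a=cv2.imread('pics/w12.png')[40:110,255:460]; cv2.imwrite('pics/w12z.png',cv2.resize(a,None,fx=3.9,fy=3.9,interpolation=cv2.INTER_CUBIC))
```

```text
(no output)
```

View pics/w12z.png

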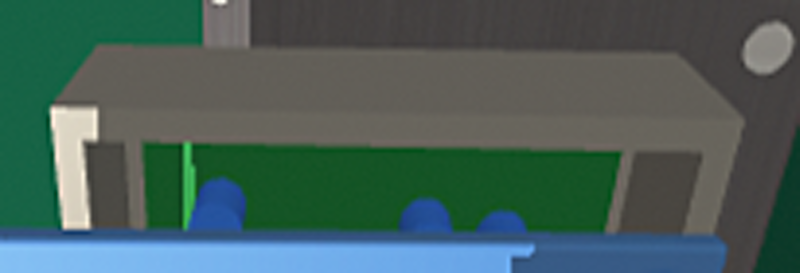

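```bash
cat > rimw.py <<'E'
from fit import *
def rim_in(nm,ob,idx,v0=(584,4,84,1.9),pts=None):
    i=dict(arm.camera_info('wrist'));i['world_from_camera']=np.load(f'w{nm}T.npy')
    Cc=np.array([[55,-75,0],[-55,-75,0],[50,-70,0],[-50,-70,0.],[55,75,0],[-55,75,0]])[idx]
    pr=lambda v: proj(i,Cc@Rrim(v[3]).T+np.array(v[:3]))
    print('pred',np.round(pr(v0),1).tolist(),'obs',np.round(ob,1).tolist())
    q=least_squares(lambda v:np.r_[(pr([*v[:2],84,v[2]])-ob).ravel(),(v[2]-1.9)*.5],[584,4,1.9])
    print('fit x,y,yaw',np.round(q.x,2),np.round(q.fun,1))
if __name__=='__main__':
    z=lambda a:(np.array(a,float)+.5)/3.9-.5+[255,40]
    rim_in('12',z([(50,107),(743,120),(85,143),(703,152)]),[0,1,2,3])
    rim_in('12',z([(50,107),(743,120)]),[0,1])
E
python3 rimw.py
```

```text
pred [[266.6, 66.6], [447.0, 69.8], [275.2, 75.2], [436.3, 78.3]] obs [[267.4, 67.1], [445.1, 70.4], [276.4, 76.3], [434.9, 78.6]]
fit x,y,yaw [584.19   4.53   1.99] [-1.1  0.5  1.1  0.1 -1.5 -0.2  0.7  0.4  0. ]
pred [[266.6, 66.6], [447.0, 69.8]] obs [[267.4, 67.1], [445.1, 70.4]]
fit x,y,yaw [584.5    4.51   1.83] [-1.3  0.1  0.9  0.2 -0. ]
```

```bash
cat > go2.py <<'E'
import sys
from h import *
from fit import Rrim
hh=np.load('hand11.npy'); RIM=np.array([584.3,4.4,83.5]);Rr=Rrim(1.95)
z0=float(sys.argv[2]) if len(sys.argv)>2 else -15.5
h=float(sys.argv[1])
s,M=st()
n=hh[:3];r=hh[3:6]-n*(n@hh[3:6]);r/=np.linalg.norm(r);A=M@np.c_[r,np.cross(n,r),n]
bar=s['position']+M@np.array([hh[6],hh[7],z0])
und=bar-41*A[:,2]; u=Rr.T@(und-RIM)
E=Rr.T@np.c_[-A[:,0],-A[:,1],A[:,2]]
print('under in case',np.round(u,1),'rot deg x,y,z',np.degrees(R.from_matrix(E).as_rotvec()).round(2))
for sx in(1,-1):
  for sy in (1,-1): print('boss',sx,sy,np.round(u+E@np.array([sx*41.5,sy*61.5,-8]),1),end=' ')
d=M.T@Rr@(np.array([0,0,h])-u); print('\nshift tool to h',np.round(d,1))
for nm,v in (('caseX+1',[1,0,0]),('caseY+1',[0,1,0]),('caseZ+1',[0,0,1])): print(nm,np.round(M.T@Rr@v,3),end=' ')
E
python3 go2.py 25
```

```text
t 25.55 pos [558.5   8.9 168.6] x [ 0.24  -0.923 -0.303] y [-0.824 -0.028 -0.567] z [ 0.514  0.385 -0.767] j [ 0.018  0.187 -0.37  -0.785 -0.56   0.717] F [-0.7 -0.3 -3. ] w 13.0
under in case [21.2  2.2 60.5] rot deg x,y,z [ 1.56 -3.02  0.13]
boss 1 1 [62.9 64.  56.3] boss 1 -1 [ 63.2 -59.   53. ] boss -1 1 [-20.   63.8  52. ] boss -1 -1 [-19.7 -59.1  48.6] 
shift tool to h [14.4 23.9 30.5]
caseX+1 [ 0.029 -0.997  0.073] caseY+1 [-0.93  -0.     0.367] caseZ+1 [-0.366 -0.079 -0.927]
```

Request:
arm_command(
  commands=[0.005, 0.008, 0.01, 0, 0.005, 0.008, 0.01, 0, 0.004, 0.008, 0.01, 0, 0, 0, 0, 0, 0, 0, 0, 0],
)

```text
clock: 26.05
position: [560.6, 12.3, 140.0]
ee_rot: [0.717, -0.604, 0.082, -0.339]
contact_force: [-0.1, -1.0, -4.1]
gripper_width: 12.5
```

```bash
python3 go2.py 12
```

```text
t 26.05 pos [560.6  12.3 140. ] x [ 0.258 -0.921 -0.292] y [-0.81  -0.041 -0.586] z [ 0.527  0.388 -0.756] j [-0.007  0.235 -0.38  -0.893 -0.527  0.871] F [-0.1 -1.  -4.1] w 12.5
under in case [ 9.4  5.6 34.6] rot deg x,y,z [ 1.66 -4.35  0.92]
boss 1 1 [50.3 67.9 31.5] boss 1 -1 [ 52.5 -55.   28. ] boss -1 1 [-32.4  66.7  25.2] boss -1 -1 [-30.3 -56.3  21.7] 
shift tool to h [13.  11.7 18. ]
caseX+1 [ 0.05  -0.995  0.09 ] caseY+1 [-0.929 -0.013  0.37 ] caseZ+1 [-0.366 -0.102 -0.925]
```

```bash
cat > s5.py <<'E'
from sim import *
j0=np.array([-0.007,.235,-.38,-.893,-.527,.871])
for name,dv in (('in',[-40,0,10]),('indown',[-35,0,-15]),('inleft',[-35,25,10]),('inright',[-35,-25,10]),('left',[0,40,20]),('right',[0,-40,20]),('up',[0,0,45]),('inup',[-30,0,30])):
    j=j0.copy()
    print(name)
    for k in range(9):
        q,M=tool(j); row=[*(M.T@np.array(dv)/1000),0]
        j=step(j,row,600)
        q,M=tool(j)
        if k%2==0: print('  ',np.round(q),np.round(M[:,1],3),np.round(M[:,2],3),np.round(j,2))
E
python3 s5.py
```

```text
in
   [520.  12. 150.] [-0.81  -0.04  -0.585] [ 0.527  0.388 -0.756] [-0.01  0.16 -0.45 -0.89 -0.53  0.86]
   [440.  12. 170.] [-0.81  -0.04  -0.585] [ 0.527  0.388 -0.756] [ 0.01 -0.01 -0.59 -0.84 -0.54  0.8 ]
   [360.  12. 190.] [-0.81  -0.04  -0.585] [ 0.527  0.388 -0.756] [ 0.09 -0.22 -0.73 -0.72 -0.54  0.61]
   [303.   9. 200.] [-0.822 -0.048 -0.568] [ 0.511  0.378 -0.772] [ 0.31 -0.44 -0.88 -0.43 -0.5   0.17]
   [267.   4. 210.] [-0.835 -0.066 -0.546] [ 0.484  0.384 -0.786] [ 0.55 -0.65 -1.   -0.14 -0.56 -0.27]
indown
   [525.  12. 125.] [-0.81  -0.04  -0.585] [ 0.527  0.388 -0.756] [-0.03  0.21 -0.45 -0.96 -0.52  0.97]
   [455.  12.  95.] [-0.81  -0.04  -0.585] [ 0.527  0.388 -0.756] [-0.11  0.18 -0.58 -1.12 -0.52  1.21]
   [385.  12.  65.] [-0.81  -0.04  -0.585] [ 0.527  0.388 -0.756] [-0.25  0.19 -0.71 -1.29 -0.55  1.52]
   [315.  12.  35.] [-0.81  -0.04  -0.585] [ 0.527  0.388 -0.756] [-0.47  0.25 -0.85 -1.44 -0.63  1.93]
   [260.  10.   9.] [-0.813 -0.043 -0.581] [ 0.522  0.387 -0.76 ] [-0.74  0.4  -0.97 -1.53 -0.69  2.37]
inleft
   [525.  37. 150.] [-0.81  -0.04  -0.585] 
[... 2424 characters left out ...]
4  -0.585] [ 0.527  0.388 -0.756] [ 0.11 -0.06 -0.02 -0.4  -1.01  0.17]
   [560.  12. 545.] [-0.81  -0.04  -0.585] [ 0.527  0.388 -0.756] [ 0.12 -0.06  0.18 -0.36 -1.19  0.08]
inup
   [530.  12. 170.] [-0.81  -0.04  -0.585] [ 0.527  0.388 -0.756] [ 0.02  0.14 -0.43 -0.82 -0.55  0.77]
   [470.  12. 230.] [-0.81  -0.04  -0.585] [ 0.527  0.388 -0.756] [ 0.07 -0.06 -0.5  -0.66 -0.6   0.55]
   [410.  12. 290.] [-0.81  -0.04  -0.585] [ 0.527  0.388 -0.756] [ 0.15 -0.27 -0.55 -0.49 -0.69  0.3 ]
   [350.  12. 350.] [-0.81  -0.04  -0.585] [ 0.527  0.388 -0.756] [ 0.27 -0.47 -0.56 -0.32 -0.83  0.03]
   [295.  13. 404.] [-0.811 -0.043 -0.583] [ 0.524  0.388 -0.758] [ 0.54 -0.68 -0.58 -0.07 -0.96 -0.35]
```

```bash
cat > s6.py <<'E'
from sim import *
def cmp(j0,rows,j1):
    q,M=tool(np.array(j0)); pos=q.copy();A=M.copy()
    for r in rows: pos=pos+A@np.array(r[:3])*1000; A=A@R.from_euler('z',r[3],degrees=True).as_matrix()
    s=least_squares(lambda j:np.r_[tool(j)[0]-pos,500*R.from_matrix(A@tool(j)[1].T).as_rotvec()],j0,bounds=(lo,hi)).x
    q1,M1=tool(np.array(j1))
    print('dj',np.round(np.array(j1)-s,3),'dpos',np.round(q1-pos,1),'drot world deg',np.degrees(R.from_matrix(M1@A.T).as_rotvec()).round(2))
cmp([.018,.187,-.37,-.785,-.56,.717],[[.005,.008,.01,0],[.005,.008,.01,0],[.004,.008,.01,0]],[-.007,.235,-.38,-.893,-.527,.871])
cmp([.293,-.084,-.449,-.406,-.606,.086],[[.027,.007,.027,-.5],[.027,.007,.027,-.5],[.027,.007,.026,0],[.025,.005,.02,0]],[.015,.195,-.37,-.787,-.559,.719])
cmp([.869,-.139,-.453,.201,-.618,-.875],[[.044,.008,.005,0]]*5,[.295,-.086,-.448,-.411,-.607,.096])
# first grasp descent and idle
cmp([-.315,.313,-.284,.006,-.965,.805],[[-.003,-.002,.02,0],[0,0,.025,0],[0,0,.025,0],[0,0,.02,0]],[-.309,.419,-.384,.010,-.746,.793])
cmp([-.309,.419,-.384,.010,-.746,.793],[[-.003,.003,.015,0],[0,0,.015,0],[0,0,.012,0]],[-.309,.47,-.421,.015,-.645,.791])
cmp([-.309,.47,-.421,.015,-.645,.791],[[-.003,.002,.005,0],[-.003,.003,.005,0],[-.001,0,.002,0]],[-.307,.475,-.453,.016,-.604,.787])
cmp([-.307,.475,-.451,.017,-.604,.787],[[0,0,-.015,0],[0,0,-.03,0],[0,0,-.04,0],[0,0,-.04,0],[0,0,-.04,0]],[-.304,.264,-.286,.006,-1.009,.791])
cmp([-.616,.403,-.267,-.881,-.472,-.235],[[.007,0,.006,0],[.007,0,.006,0],[.006,0,.005,0],[.005,0,.004,0],[.002,0,0,0]],[-.645,.454,-.249,-.994,-.459,-.078])
E
python3 s6.py
```

```text
dj [ 0.013 -0.019  0.004  0.004  0.003 -0.002] dpos [ 3.1  5.8 12.1] drot world deg [-0.22 -1.33  0.69]
dj [-0.002 -0.003  0.017 -0.006  0.002  0.018] dpos [9.8 0.  9. ] drot world deg [-0.28 -1.6   0.46]
dj [-0.013 -0.016  0.006 -0.009 -0.005  0.02 ] dpos [-0.5 -4.2  9.6] drot world deg [ 0.26 -1.19  0.07]
dj [ 0.    -0.002  0.005  0.003  0.006 -0.004] dpos [ 5.1 -2.1  2.7] drot world deg [-0.32 -0.68 -0.12]
dj [ 0.001 -0.006  0.008  0.004 -0.001 -0.001] dpos [ 5.7 -2.2  5.7] drot world deg [-0.35 -0.67  0.15]
dj [-0.    -0.004 -0.002  0.     0.002 -0.001] dpos [-0.  -0.1  1.5] drot world deg [-0.07 -0.22 -0.05]
dj [-0.     0.007 -0.005 -0.006 -0.017 -0.   ] dpos [-7.2  3.6 -6.4] drot world deg [ 0.76  1.5  -0.21]
dj [ 0.01   0.001  0.027 -0.009  0.002  0.013] dpos [17.7 -3.8  9.7] drot world deg [-1.12 -1.41  0.72]
```

Request:
arm_command(
  commands=[-0.036, 0.018, -0.02, 0, -0.036, 0.018, -0.02, 0, -0.036, 0.018, -0.02, 0, -0.036, 0.018, -0.018, 0, -0.036, 0.018, -0.018, 0],
)

```text
clock: 26.55
position: [440.0, 89.3, 194.0]
ee_rot: [0.715, -0.611, 0.086, -0.327]
contact_force: [-0.2, -1.5, -2.9]
gripper_width: 13.0
```

```bash
python3 go2.py 60
```

```text
t 26.55 pos [440.   89.3 194. ] x [ 0.238 -0.931 -0.277] y [-0.819 -0.038 -0.573] z [ 0.523  0.363 -0.771] j [ 0.498 -0.108 -0.773 -0.309 -0.229 -0.064] F [-0.2 -1.5 -2.9] w 13.0
under in case [-66.1  86.  140.4] rot deg x,y,z [ 0.17 -3.49  0.66]
boss 1 1 [-24.9 148.  135.1] boss 1 -1 [-23.5  25.  134.8] boss -1 1 [-107.8  147.   130.1] boss -1 -1 [-106.4   24.   129.8] 
shift tool to h [110.9 -58.   50.7]
caseX+1 [ 0.04  -0.996  0.078] caseY+1 [-0.939 -0.011  0.345] caseZ+1 [-0.343 -0.087 -0.935]
```

Model tracks well; push further into the limit.

Request:
arm_command(
  commands=[-0.036, 0.02, -0.016, 0, -0.036, 0.02, -0.016, 0, -0.036, 0.02, -0.016, 0, -0.036, 0.02, -0.016, 0, -0.036, 0.02, -0.016, 0],
)

```text
clock: 27.05
position: [361.2, 141.5, 245.2]
ee_rot: [0.72, -0.615, 0.077, -0.313]
contact_force: [-1.0, 1.6, -3.5]
gripper_width: 12.8
```

```bash
python3 go2.py 60
```

```text
t 27.05 pos [361.2 141.5 245.2] x [ 0.231 -0.933 -0.274] y [-0.837 -0.047 -0.545] z [ 0.495  0.356 -0.793] j [ 0.856 -0.383 -1.065  0.529 -0.283 -1.164] F [-1.   1.6 -3.5] w 12.8
under in case [-108.   140.6  223.3] rot deg x,y,z [-0.23 -1.51  1.11]
boss 1 1 [-67.5 202.9 216.1] boss 1 -1 [-65.2  79.9 216.6] boss -1 1 [-150.5  201.3  213.9] boss -1 -1 [-148.1   78.3  214.5] 
shift tool to h [191.1 -96.7 110.5]
caseX+1 [ 0.035 -0.998  0.043] caseY+1 [-0.941 -0.019  0.338] caseZ+1 [-0.337 -0.052 -0.94 ]
```

```bash
cat > s7.py <<'E'
from sim import *
from fit import Rrim
j0=np.array([.856,-.383,-1.065,.529,-.283,-1.164])
for name,dv in (('in',[-40,0,0]),('inleft',[-35,25,10]),('inright',[-35,-25,0]),('left',[0,40,0]),('down',[0,0,-40]),('indown',[-30,0,-30]),('inup',[-30,0,30]),('inld',[-25,25,-25])):
    j=j0.copy()
    for k in range(5):
        q,M=tool(j); j=step(j,[*(M.T@np.array(dv)/1000),0],600)
    q,M=tool(j); print(name,np.round(q),np.round(M[:,1],3),np.round(M[:,2],3),np.round(j,2))
E
python3 s7.py
```

```text
in [256. 147. 280.] [-0.869 -0.083 -0.488] [ 0.435  0.345 -0.832] [ 1.78 -0.82 -1.07  0.59 -1.11 -1.81]
inleft [230. 242. 296.] [-0.851 -0.061 -0.522] [ 0.472  0.348 -0.81 ] [ 1.82 -0.59 -1.05  0.71 -0.98 -2.03]
inright [252.   6. 260.] [-0.864 -0.07  -0.498] [ 0.443  0.361 -0.82 ] [ 0.99 -0.9  -1.    0.22 -0.89 -0.91]
left [365. 341. 252.] [-0.842 -0.051 -0.538] [ 0.488  0.356 -0.797] [ 0.95 -0.12 -1.01  1.3  -0.2  -2.03]
down [384. 109. 140.] [-0.867 -0.072 -0.493] [ 0.434  0.377 -0.818] [ 0.63 -0.09 -0.9  -0.32 -0.16 -0.15]
indown [298.  89. 160.] [-0.892 -0.095 -0.442] [ 0.368  0.416 -0.832] [ 0.8  -0.39 -1.07 -0.08 -0.3  -0.54]
inup [264. 152. 339.] [-0.845 -0.072 -0.53 ] [ 0.477  0.345 -0.808] [ 1.8  -0.81 -0.96  0.62 -1.23 -1.78]
inld [296. 262. 222.] [-0.897 -0.097 -0.431] [ 0.376  0.346 -0.86 ] [ 1.24 -0.29 -1.07  0.69 -0.4  -1.66]
```

Request:
arm_command(
  commands=[0.01, 0.019, 0.028, 0, 0.01, 0.019, 0.028, 0, 0.01, 0.019, 0.028, 0, 0.01, 0.019, 0.028, 0, 0.01, 0.019, 0.028, 0],
)

```text
clock: 27.55
position: [341.6, 112.2, 167.7]
ee_rot: [0.74, -0.6, 0.036, -0.302]
contact_force: [0.1, 0.6, -3.9]
gripper_width: 12.8
```

```bash
python3 go2.py 50
```

```text
t 27.55 pos [341.6 112.2 167.7] x [ 0.279 -0.909 -0.309] y [-0.866 -0.098 -0.491] z [ 0.416  0.404 -0.815] j [ 0.785 -0.277 -1.067  0.053 -0.162 -0.626] F [ 0.1  0.6 -3.9] w 12.8
under in case [-166.1  113.4  166.3] rot deg x,y,z [2.97 2.1  4.02]
boss 1 1 [-129.3  178.   160.1] boss 1 -1 [-120.8   55.5  153.6] boss -1 1 [-212.   172.1  163. ] boss -1 -1 [-203.5   49.6  156.5] 
shift tool to h [ 159.5 -158.9   57. ]
caseX+1 [ 0.06  -0.998 -0.035] caseY+1 [-0.918 -0.069  0.39 ] caseZ+1 [-0.391  0.009 -0.92 ]
```

Request:
arm_command(
  commands=[0.028, -0.028, 0.008, 0.8, 0.028, -0.028, 0.008, 0.8, 0.028, -0.028, 0.008, 0.8, 0.028, -0.028, 0.009, 0.8, 0.028, -0.028, 0.009, 0.8],
)

```text
clock: 28.05
position: [446.9, 35.1, 163.2]
ee_rot: [0.726, -0.623, 0.043, -0.287]
contact_force: [0.5, 0.3, -2.9]
gripper_width: 12.8
```

```bash
python3 go2.py 35
```

```text
t 28.05 pos [446.9  35.1 163.2] x [ 0.22  -0.93  -0.295] y [-0.881 -0.059 -0.47 ] z [ 0.42   0.363 -0.832] j [ 0.189  0.013 -0.595 -0.597 -0.517  0.422] F [ 0.5  0.3 -2.9] w 12.8
under in case [-80.3  31.6 111.3] rot deg x,y,z [0.44 3.43 1.72]
boss 1 1 [-41.2  94.3 101.3] boss 1 -1 [-37.5 -28.6 100.3] boss -1 1 [-124.    91.8  106.3] boss -1 -1 [-120.3  -31.1  105.2] 
shift tool to h [ 57.5 -81.8  57.1]
caseX+1 [ 0.016 -0.999 -0.042] caseY+1 [-0.937 -0.029  0.349] caseZ+1 [-0.349  0.034 -0.936]
```

Request:
arm_command(
  commands=[0.014, -0.022, 0.012, 0.5, 0.014, -0.02, 0.012, 0.5, 0.012, -0.016, 0.012, 0.4, 0.01, -0.014, 0.012, 0.3, 0.008, -0.01, 0.01, 0],
)

```text
clock: 28.55
position: [568.7, 2.0, 147.6]
ee_rot: [0.715, -0.632, 0.047, -0.295]
contact_force: [-0.6, 0.1, -3.1]
gripper_width: 12.9
```

```bash
python3 go2.py 20
```

```text
t 28.55 pos [568.7   2.  147.6] x [ 0.196 -0.932 -0.305] y [-0.876 -0.026 -0.481] z [ 0.44   0.362 -0.822] j [ 0.045  0.244 -0.344 -0.67  -0.582  0.571] F [-0.6  0.1 -3.1] w 12.9
under in case [16.6 -5.6 37.4] rot deg x,y,z [ 0.29  2.73 -0.16]
boss 1 1 [57.9 55.8 27.8] boss 1 -1 [ 57.5 -67.2  27.2] boss -1 1 [-25.1  56.   31.7] boss -1 -1 [-25.4 -67.   31.1] 
shift tool to h [ 0.9 16.2 18.6]
caseX+1 [-0.011 -1.    -0.019] caseY+1 [-0.938  0.004  0.346] caseZ+1 [-0.346  0.022 -0.938]
```

Request:
arm_command(
  commands=[0, 0.004, 0.002, 0, 0, 0.005, 0.003, 0, 0, 0.004, 0.003, 0, 0, 0.003, 0.003, 0, 0, 0.001, 0.002, 0],
)

```text
clock: 29.05
position: [559.9, 8.2, 132.3]
ee_rot: [0.716, -0.63, 0.05, -0.297]
contact_force: [0.4, 0.7, -3.2]
gripper_width: 12.7
```

```bash
python3 go2.py 15; python3 look.py 13; python3 go2.py 15
```

```text
t 29.05 pos [559.9   8.2 132.3] x [ 0.2   -0.932 -0.304] y [-0.873 -0.029 -0.488] z [ 0.445  0.363 -0.819] j [ 0.05   0.252 -0.373 -0.713 -0.546  0.621] F [ 0.4  0.7 -3.2] w 12.7
under in case [ 1.8  0.9 28.4] rot deg x,y,z [ 0.34  2.31 -0.  ]
boss 1 1 [42.9 62.5 19.1] boss 1 -1 [ 42.9 -60.5  18.4] boss -1 1 [-40.   62.4  22.5] boss -1 -1 [-40.  -60.5  21.8] 
shift tool to h [ 5.5  1.6 12.3]
caseX+1 [-0.006 -1.    -0.013] caseY+1 [-0.938  0.001  0.347] caseZ+1 [-0.347  0.014 -0.938] t 29.05 pos [559.9   8.2 132.3] x [ 0.2   -0.932 -0.304] y [-0.873 -0.029 -0.488] z [ 0.445  0.363 -0.819] j [ 0.05   0.252 -0.373 -0.713 -0.546  0.621] F [ 0.4  0.7 -3.2] w 12.7
t 29.2 pos [560.7   7.9 132.5] x [ 0.2   -0.932 -0.303] y [-0.872 -0.029 -0.488] z [ 0.446  0.362 -0.819] j [ 0.049  0.253 -0.372 -0.713 -0.546  0.621] F [ 0.7  0.  -2.8] w 12.7
under in case [ 2.5  0.6 28.2] rot deg x,y,z [ 0.32  2.28 -0.01]
boss 1 1 [43.7 62.1 18.9] boss 1 -1 [ 43.6 -60.9  18.2] boss -1 1 [-39.3  62.1  22.2] boss -1 -1 [-39.3 -60.9  21.5] 
shift tool to h [ 5.1  2.3 12.2]
caseX+1 [-0.006 -1.    -0.013] caseY+1 [-0.938  0.001  0.347] caseZ+1 [-0.347  0.014 -0.938]
```

View pics/ss13.png

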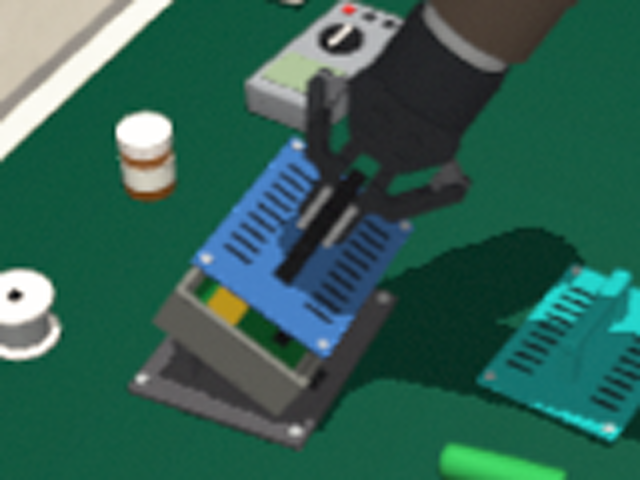

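View pics/w13c.png

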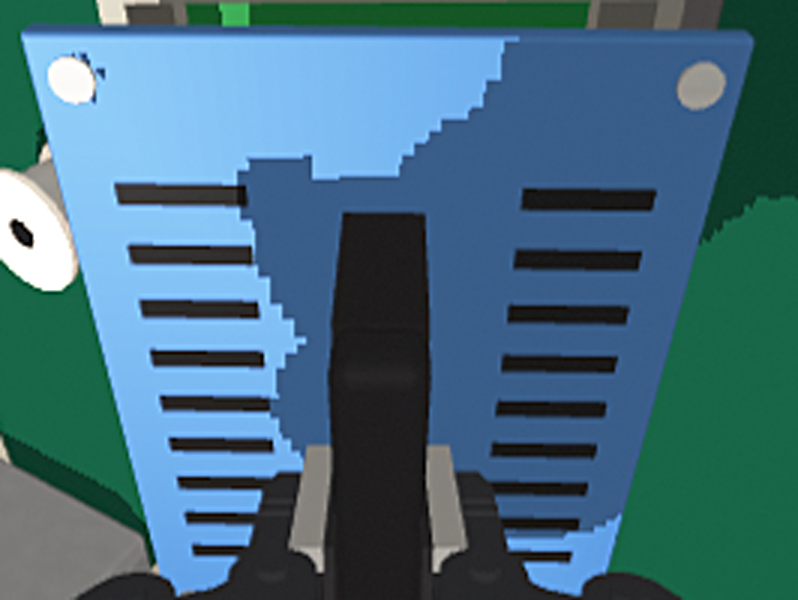

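View pics/w13.png

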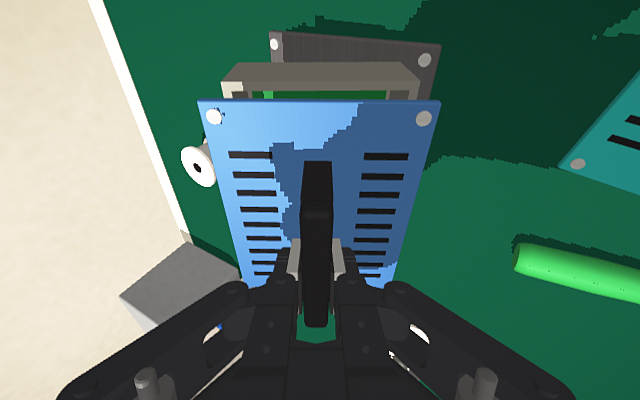

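Run:
```python
import cv2
a=cv2.imread('pics/w13.png')[55:115,200:440]; cv2.imwrite('pics/w13z.png',cv2.resize(a,None,fx=3.3,fy=3.3,interpolation=cv2.INTER_CUBIC))
```

```text
(no output)
```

View pics/w13z.png

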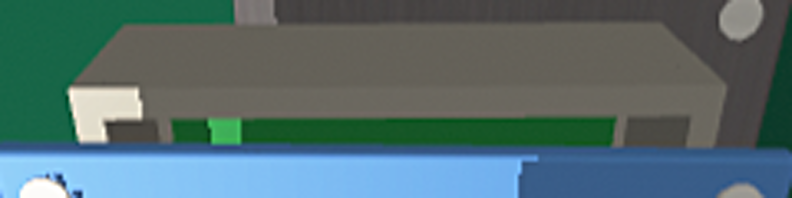

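Run:
```python
from rimw import *
z=lambda a:(np.array(a,float)+.5)/3.3-.5+[200,55]
rim_in('13',z([(69,88),(725,86),(105,121),(690,121)]),[0,1,2,3],(584.3,4.4,83.5,1.95))
```

```text
pred [[219.3, 81.4], [421.0, 80.3], [230.3, 90.8], [410.0, 89.8]] obs [[220.6, 81.3], [419.3, 80.7], [231.5, 91.3], [408.7, 91.3]]
fit x,y,yaw [584.45   4.73   1.74] [-1.8  0.6  1.4  0.8 -1.7  0.1  1.  -0.4 -0.1]
```

Request:
arm_command(
  commands=[0.0015, 0.001, 0.004, 0, 0.0015, 0.001, 0.004, 0, 0.0015, 0.0005, 0.004, 0, 0.0015, 0, 0.004, 0, 0.001, 0, 0.003, 0],
)

```text
clock: 29.7
position: [569.6, 8.0, 112.7]
ee_rot: [0.715, -0.63, 0.051, -0.297]
contact_force: [1.5, -0.8, -2.7]
gripper_width: 12.8
```

```bash
python3 go2.py 0
```

```text
t 29.7 pos [569.6   8.  112.7] x [ 0.201 -0.932 -0.302] y [-0.872 -0.029 -0.489] z [ 0.447  0.362 -0.818] j [ 0.038  0.297 -0.36  -0.755 -0.526  0.679] F [ 1.5 -0.8 -2.7] w 12.8
under in case [0.4 0.4 6.6] rot deg x,y,z [0.29 2.19 0.  ]
boss 1 1 [41.6 61.9 -2.6] boss 1 -1 [ 41.6 -61.1  -3.3] boss -1 1 [-41.3  61.9   0.5] boss -1 -1 [-41.4 -61.1  -0.1] 
shift tool to h [2.6 0.3 6.1]
caseX+1 [-0.005 -1.    -0.011] caseY+1 [-0.938  0.001  0.346] caseZ+1 [-0.346  0.012 -0.938]
```

```bash
python3 look.py 14;  python3 go2.py 0
```

```text
t 29.7 pos [569.6   8.  112.7] x [ 0.201 -0.932 -0.302] y [-0.872 -0.029 -0.489] z [ 0.447  0.362 -0.818] j [ 0.038  0.297 -0.36  -0.755 -0.526  0.679] F [ 1.5 -0.8 -2.7] w 12.8
t 29.85 pos [569.4   8.  112.8] x [ 0.201 -0.932 -0.303] y [-0.872 -0.029 -0.489] z [ 0.447  0.362 -0.818] j [ 0.038  0.297 -0.361 -0.755 -0.527  0.678] F [ 0.1  0.4 -2.1] w 13.0
under in case [0.3 0.4 6.8] rot deg x,y,z [0.29 2.2  0.  ]
boss 1 1 [41.5 61.9 -2.4] boss 1 -1 [ 41.5 -61.1  -3.1] boss -1 1 [-41.5  61.9   0.8] boss -1 -1 [-41.5 -61.1   0.1] 
shift tool to h [2.7 0.2 6.3]
caseX+1 [-0.005 -1.    -0.011] caseY+1 [-0.938  0.001  0.346] caseZ+1 [-0.346  0.012 -0.938]
```

View pics/ss14.png

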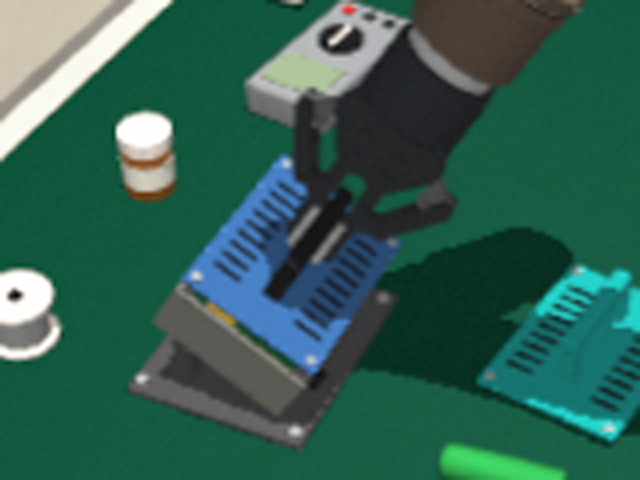

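View pics/w14c.png

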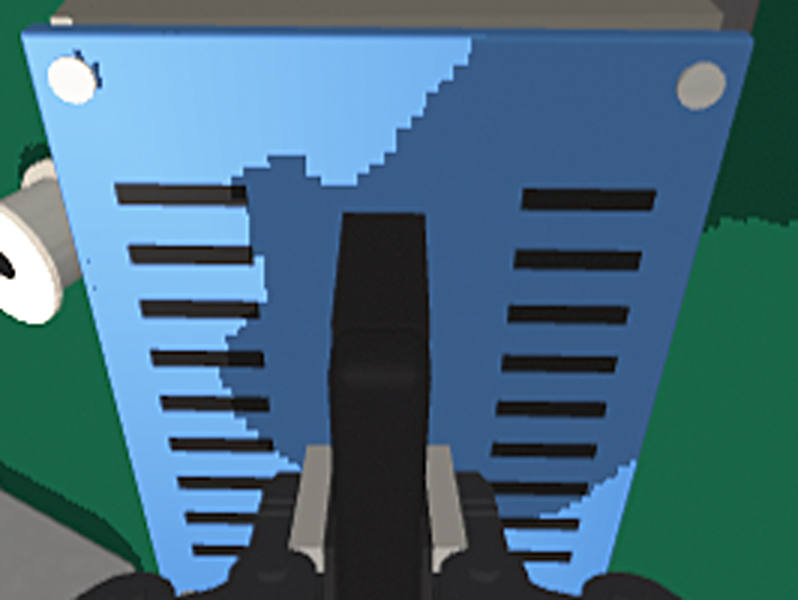

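Request:
arm_command(
  commands=[0.001, 0, 0.002, 0, 0.001, 0, 0.002, 0, 0.001, 0, 0.002, 0, 0.0005, 0, 0.002, 0, 0, 0, 0.001, 0],
)

```text
clock: 30.35
position: [573.9, 8.3, 104.6]
ee_rot: [0.716, -0.63, 0.05, -0.298]
contact_force: [-7.8, -3.2, 4.0]
gripper_width: 12.8
```

```bash
python3 go2.py 0
```

```text
t 30.35 pos [573.9   8.3 104.6] x [ 0.202 -0.931 -0.303] y [-0.871 -0.03  -0.489] z [ 0.447  0.363 -0.818] j [ 0.033  0.317 -0.353 -0.773 -0.521  0.703] F [-7.8 -3.2  4. ] w 12.8
under in case [ 0.1  0.5 -2.5] rot deg x,y,z [0.36 2.18 0.08]
boss 1 1 [ 41.2  62.1 -11.7] boss 1 -1 [ 41.4 -60.9 -12.5] boss -1 1 [-41.7  62.   -8.5] boss -1 -1 [-41.6 -61.   -9.3] 
shift tool to h [-0.4  0.2 -2.5]
caseX+1 [-0.004 -1.    -0.012] caseY+1 [-0.938 -0.001  0.347] caseZ+1 [-0.347  0.012 -0.938]
```

Request:
arm_command(
  commands=[0.001, 0, 0.002, 0, 0.001, 0, 0.002, 0, 0.001, 0, 0.002, 0, 0.001, 0, 0.002, 0, 0, 0, 0, 0],
)

```text
clock: 30.85
position: [573.5, 8.0, 104.3]
ee_rot: [0.717, -0.627, 0.048, -0.3]
contact_force: [-1.1, -1.1, -2.6]
gripper_width: 13.0
```

```bash
python3 go2.py 0; python3 look.py 15; python3 go2.py 0 | head -1
```

```text
t 30.85 pos [573.5   8.  104.3] x [ 0.208 -0.928 -0.308] y [-0.87  -0.032 -0.491] z [ 0.446  0.37  -0.815] j [ 0.024  0.319 -0.349 -0.787 -0.532  0.725] F [-1.1 -1.1 -2.6] w 13.0
under in case [-0.3  0.4 -2.6] rot deg x,y,z [0.81 2.07 0.2 ]
boss 1 1 [ 40.7  62.2 -11.2] boss 1 -1 [ 41.1 -60.8 -12.9] boss -1 1 [-42.3  61.8  -8.2] boss -1 -1 [-41.9 -61.1  -9.9] 
shift tool to h [-0.5 -0.3 -2.6]
caseX+1 [-0.001 -1.    -0.01 ] caseY+1 [-0.935 -0.003  0.355] caseZ+1 [-0.355  0.01  -0.935] t 30.85 pos [573.5   8.  104.3] x [ 0.208 -0.928 -0.308] y [-0.87  -0.032 -0.491] z [ 0.446  0.37  -0.815] j [ 0.024  0.319 -0.349 -0.787 -0.532  0.725] F [-1.1 -1.1 -2.6] w 13.0
t 31.0 pos [573.7   8.3 103.7] x [ 0.208 -0.928 -0.308] y [-0.871 -0.033 -0.49 ] z [ 0.445  0.37  -0.815] j [ 0.024  0.32  -0.349 -0.788 -0.532  0.726] F [-3.3  0.3 -0. ] w 13.0
```

View pics/ss15.png

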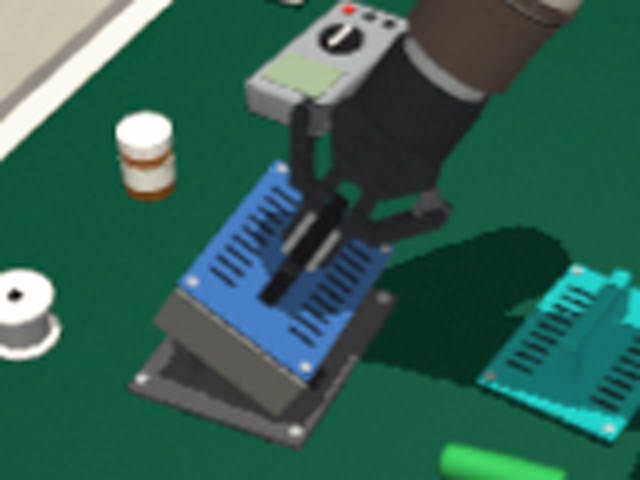

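View pics/w15c.png

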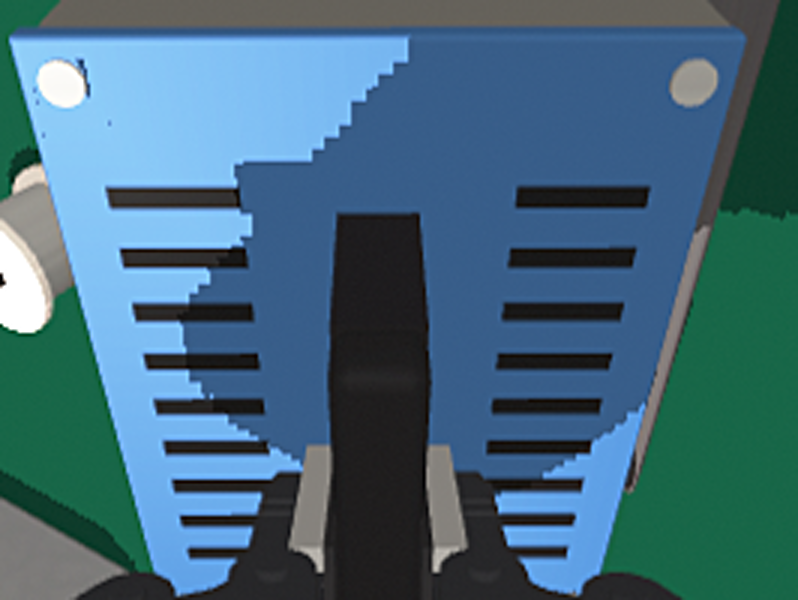

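Request:
arm_command(
  commands=[0, 0, 0, 0, 0, 0, 0, 0, 0, 0, 0, 0, 0, 0, 0, 0, 0, 0, 0, 0],
  jaw=1,
)

```text
clock: 31.5
position: [578.0, 8.1, 105.7]
ee_rot: [0.717, -0.626, 0.051, -0.302]
contact_force: [-0.4, 0.7, 0.1]
gripper_width: 83.2
```

```bash
python3 look.py 16
```

```text
t 31.5 pos [578.    8.1 105.7] x [ 0.21  -0.929 -0.305] y [-0.867 -0.033 -0.497] z [ 0.452  0.369 -0.812] j [ 0.025  0.321 -0.343 -0.787 -0.529  0.726] F [-0.4  0.7  0.1] w 83.2
```

View pics/w16.png

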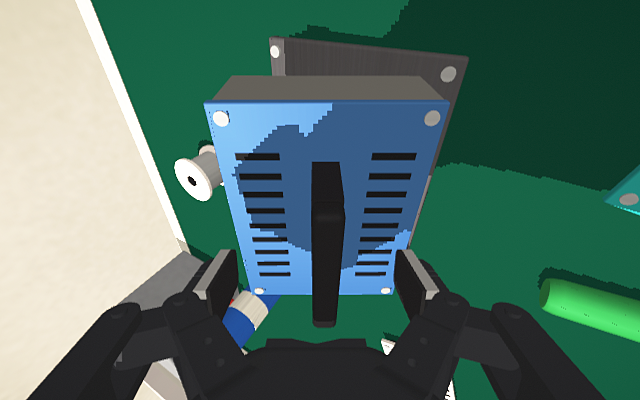

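View pics/ss16.png

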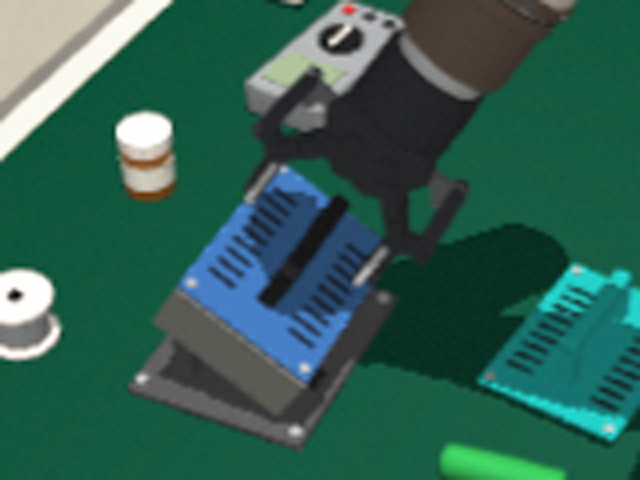

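Released, the cover sits flush. Retract along the tool axis.

Request:
arm_command(
  commands=[0, 0, -0.01, 0, 0, 0, -0.02, 0, 0, 0, -0.03, 0, 0, 0, -0.035, 0, 0, 0, -0.035, 0],
)

```text
clock: 32.15
position: [515.3, -41.0, 211.2]
ee_rot: [0.717, -0.628, 0.047, -0.298]
contact_force: [0.1, -0.5, 0.6]
gripper_width: 84.9
```

Request:
arm_command(
  commands=[0, 0, -0.035, 0, 0, 0, -0.03, 0, 0, 0, -0.02, 0, 0, 0, -0.01, 0, 0, 0, 0, 0],
)

```text
clock: 32.65
position: [468.5, -79.9, 299.8]
ee_rot: [0.717, -0.627, 0.054, -0.3]
contact_force: [1.0, 1.0, 0.2]
gripper_width: 85.5
```

```bash
python3 look.py 17
python3 - <<'E'
import cv2
a=cv2.imread('pics/s17.png')[140:240,230:330];cv2.imwrite('pics/s17z.png',cv2.resize(a,None,fx=6,fy=6,interpolation=cv2.INTER_CUBIC))
E
```

```text
t 32.65 pos [468.5 -79.9 299.8] x [ 0.209 -0.931 -0.3  ] y [-0.867 -0.034 -0.498] z [ 0.453  0.363 -0.814] j [-0.15  -0.056 -0.298 -0.551 -0.955  0.523] F [1.  1.  0.2] w 85.5
```

View pics/s17z.png

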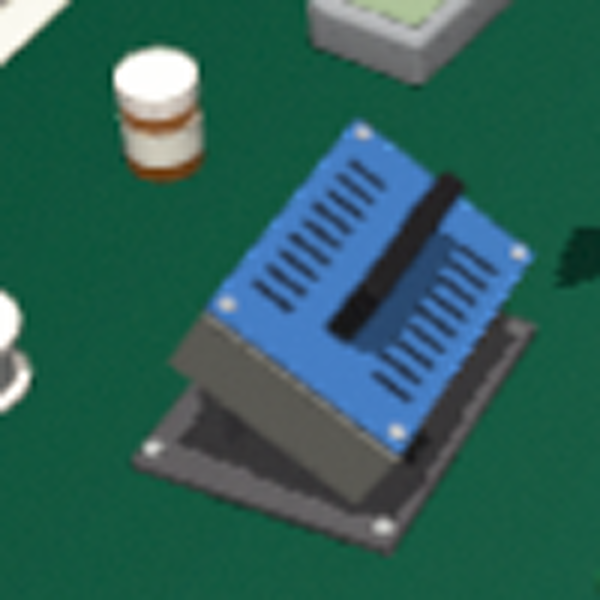

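View pics/w17.png

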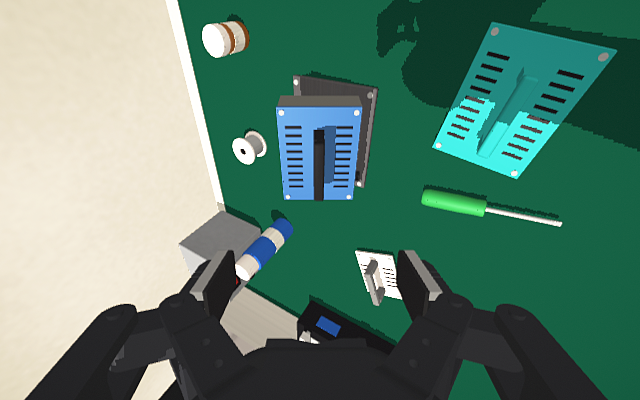

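View pics/t17.png

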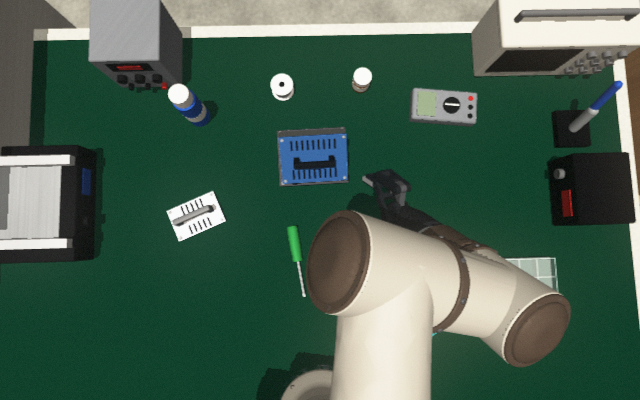

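Run:
```python
from h import *
print(arm.job_done())
```

```text
the job is handed in; nothing more can be done
None
```

The blue cover is on the grey case, let go, and the job was handed in at about 33 s of the 42 s allowed.

**What I did:** I gripped the cover by its handle bar and tilted it to the 30° slope. Held square to the rim, the wrist could not reach the case. I pressed the cover's edge on the free bench at the right with a few newtons, pivoting it about 20° in the fingers. I then re-tilted the tool and lowered the cover onto the rim.

**Last checks:**
- **Alignment before contact:** the cover was centred to about 0.5 mm, and about 2° off parallel with the slope. That difference closed as it seated.
- **Contact force:** roughly 10 N at touch-down. The largest force reading I saw was about 22 N, at one far reach. It looked dynamic, because it dropped to zero within 0.15 s.
- **After letting go:** the side, top and wrist pictures show the plate flush with the rim and matching its outline, with no visible gap. I judged this by eye and did not measure the final fit.
- **Other things:** the white cover, both turquoise covers, spool, jar, can, meter and screwdriver appear where they started. In the last top picture the arm hides the turquoise covers; the wrist picture shows one of them.

**Disagreements:** the cameras and the arm's position readings differed by about 4 mm on how deep the bar sat in the fingers. The y position differed by a similar amount (4–5 mm) from the top and side cameras. I centred the cover with the wrist camera and found the final height by touch.

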